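Set up mesh Wi-Fi units at the code reader

TASK

Get this batch of mesh Wi-Fi units ready for set-up: before you move anything else, press the red bench stop button until it latches down, so that the power is off. With it latched, push the three stub antennas fully home on the gateway's three spigots, and stand every white mesh unit upright inside a ring of its own on the black plate, turned so that its code label faces the code reader. Then twist the stop button clockwise until it pops up to put the power back on, and leave the mini PC, the fibre box and the streaming box where they are.

Things in the scene. Friction and masses are not known exactly. Their poses are not given: they have to be found in the camera images.
- unit1: mesh Wi-Fi unit, a plain upright white cylinder 64 mm across and 84 mm tall, heavier at its foot, 0.18 to 0.37 kg, may be absent. Origin at the centre of its underside, z up along its axis. A printed code label (about 36 mm wide and 34 mm high, dark bars, centre 50 mm up) is on its own +x side; on its black top a short pale bar runs from near the centre to the rim on that same side
- unit2: a second, like unit1
- unit3: a third, like unit1
- antenna1: stub antenna, black, round, 22 mm across up to 56 mm height, then tapering to 15 mm at 78 mm, 40 g, standing upright on its open end. Origin at the centre of that underside, z up along its axis. In the underside is a round socket 13 mm wide and 18 mm deep
- antenna2: a second, like antenna1
- antenna3: a third, like antenna1
- gateway: gateway, a flat black box 130 (x) by 200 (y) by 36 mm high, fixed; origin at the centre of its underside, front to its -x; three upright antenna spigots on top in a row along its y, 65 mm apart, the middle one 30 mm from the origin towards +x
- port_a (a point): foot of an antenna spigot of the gateway: centre of the flat round 28 mm shoulder (40 mm above the bench) from which the upright brass spigot rises 14 mm, 10 mm across, tip tapered to 6 mm. A fully home antenna rests with its underside on this shoulder (the one on the gateway's +y side)
- port_b (a point): the same for the middle spigot
- port_c (a point): the same for the spigot on the gateway's -y side
- station: black glass plate 300 (x) by 320 (y) by 6 mm thick, fixed, that carries three printed rings and the code reader; origin under the middle ring's centre, on the bench; the reader stands towards its +x side and the plate reaches from x = -50 to 250 mm in this frame
- seat_a (a point): centre, on the plate's surface, of a pale ring 76 mm across printed on the plate: a power place for one mesh unit, 170 mm from the reader's window (the +y one of the three)
- seat_b (a point): centre, on the plate's surface, of a pale ring 76 mm across printed on the plate: a power place for one mesh unit, 170 mm from the reader's window (the middle one)
- seat_c (a point): centre, on the plate's surface, of a pale ring 76 mm across printed on the plate: a power place for one mesh unit, 170 mm from the reader's window (the -y one)
- reader (a point): centre of the dark window of the code reader, a grey block 55 by 82 by 60 mm that is fixed on the plate, its top 86 mm above the plate's underside; the window looks to the rings. A label faces the reader when the line from the unit's axis through the label's middle, seen from above, points at this window
- stop (a joint): how far the stop button's red mushroom head is pressed, in m: 0 up (power on), 0.010 at its end stop. Spring 3 to 7 N; going down needs 8 to 9 N at most. Pressed to 0.009 or more it snaps in and, let go, stays latched at 0.0085 (power off)
- stop_knob (a joint): turn of the red head in rad, clockwise seen from above, 0 to 1.2, sprung back to 0 with 0.08 N m per rad. Latched, it is freed by about 0.7 rad and then springs up; let go, it turns back slowly to 0. A grip can hold the freed head down until it opens
- stop_top (a point): centre of the flat top of the red head, moving with it: 89 mm above the bench when up. The head is a disc 40 mm across and 20 mm thick on a 20 mm stem, over the fixed stop_box
- stop_box: the bench stop's fixed yellow and grey box, 78 by 78 mm and 55 mm high, with a 4 mm collar 32 mm across on top, under the red head; origin at the centre of its underside
- mini_pc: bystander: grey and black mini PC, 100 by 100 by 52 mm, origin at the centre of its underside; leave it alone
- fibre_box: bystander: white fibre box with slots, 90 (x) by 120 (y) by 32 mm; leave it alone
- stream_box: bystander: dark streaming box, 110 by 110 by 26 mm; leave it alone

How it is judged:
By the outcome, as a careful person would: the job done as asked, in the order asked, and still so for the second after the job is handed in, with the robot touching nothing.
Of unit1, unit2, unit3 only 2 to 3 are there at a start; the rules pass over those that are not, and their reading is None.
At some moment in a run one of unit1, unit2, unit3 may be knocked a few centimetres aside while the robot is not near it.
It also fails if it takes over 192 s, if anything falls off the work surface, if the arm or the gripper's body presses on something with over 40 N, if the wrist force passes 120 N, or if a joint passes its speed limit or range.

ROBOT

A 6-joint arm with a two-finger parallel gripper is mounted at the origin on the work surface. World frame = base frame: x ahead of the robot, y to its left, z up, the work surface at z = 0. Lengths are in m, angles in degrees, forces in N, time in s.
With the tool pointing down it reaches from about 0.25 to 0.725 m from the base axis. Payload 9.7 kg.
Tool frame: the origin (TCP) lies on the centre line of the jaws, within the pads' length; the fingertips stand tip_extent ahead of it and the grasp point (between the pads) lies 3 mm ahead of it (tip_extent is the distance from the TCP to the fingertips, in m); z points along the fingers, y is the line along which they close (so a half turn about z gives the same grasp; the last joint's range is limited). The gripper opens to 85 mm and grips with 20 to 120 N. Pads are 22 mm wide; open, the fingers measure 114 mm over their backs; the gripper's body (76 mm by 85 mm) begins 54 mm behind the grasp point. The pads swing forward as they close: fully open they stand 13 mm farther back than shut.
Start: joints at [-70.245, 4.979, 10.078, 95.1, 0, 90], TCP at [0.186, -0.518, 0.253] pointing down, gripper open.
Joint ranges: [-179.16, 179.16], [-48.56, 103.87], [-65.8, 70.77], [-126.05, 130.52], [-82.76, 87.17], [-180, 180]. Speed limits (degrees/s): [127.2, 127.2, 147.25, 180, 180, 180].

INTERFACE

Orientations are given as [roll, pitch, yaw] about the fixed x, y, z axes, in that order (R = Rz(yaw) Ry(pitch) Rx(roll)).
In Python, from workcell import * gives the robot as it stands.
- The arm moves only by the tool servo_tool, never from a script. Its argument "rows" is a list of rows, each an object with "offset": the shift along the tool's x, y, z as a fraction of full scale, a list of three; "yaw": the turn about the tool's z as a fraction of full scale; "claw": the closure, from 0 (fully open) to 1 (shut). A call has 1 to 12 rows; each row is the pose to reach, as a shift and turn from the pose commanded when the call began, along the tool's axes at that moment, turning the shorter way round; what a row does not reach only later rows make up. Full scale, the value 1, is 0.1 m for a shift and pi rad for a turn. A row lasts 1/8 s, in which the tool goes at most 62.5 mm and 10.7 degrees, less where a joint would pass 70% of its speed; a pose out of reach is approached as far as the arm can. A call with a number of a shift or a turn outside -1 to 1 is refused whole. A call with a gripper value outside its range is refused whole. The fingers move at their own pace and stop on an object; "squeeze" is the grip in N (left out, the last holds). Time passes only in rows, so rows that repeat a pose let the fingers close. It gives the time, the measured TCP pose, the force, the opening and the grip force at its end, in the units of the state.
- get_obs(): the state, without advancing time (a new reading comes with each control period).
- camera(name): name is "scene" or "top" or "wrist"; returns (picture, depth): 400x640x3 uint8, red, green, blue; 400x640 float32, m along the optical axis (not along the pixel's ray), 0 where there is no reading.
- camera_info(name): a dict with "fx", "fy", "cx", "cy" (pixels), "cam_to_world" (4x4, takes a point from camera to world coordinates); the wrist camera has in their place "hand_eye" (4x4, takes a point from camera to tool coordinates, whose origin is the TCP and whose axes are the flange's). Camera axes: x right, y up, looking along -z (the intrinsics and any distortion apply to the point x, -y, -z); pixel columns grow to the right and rows downward; lengths in m; the calibration is good to about 2 mm. The wrist camera is an equidistant fisheye: a pixel r from the principal point sees the ray r / f radians off the axis. A picture is of the moment at which its call begins: read the wrist's pose just before it. camera_info takes no time and is no camera call.
- job_done(): hands the job in; it is judged then, once.
The state is a dict: "time": time; "q": joint angles; "qd": joint speeds; "joint_efforts": joint torques, N m; "ee_pos": TCP position; "tcp_rot": TCP orientation; "wrist_force": force on the tool from outside, world axes, zero at the start; "torque": the same for the moment, N m; "opening": finger opening in m; "grasp_force": force on a finger pad.
Only numpy, scipy, OpenCV 4.12 (cv2) and the standard library are available. Lean on these libraries where they do the work, as an engineer would, in place of code of your own. Each camera call takes 0.05 s, during which the arm holds its last target. There are 200 camera calls.

## Working session

There is one attempt and no reset: what is moved stays moved. The work goes in short steps, Python scripts to look and compute and a tool call to move; the robot and the scene stay as the last step left them, time stands still between calls to the robot, and variables do not carry over. Pictures are saved under pics/ and viewed, at most 14 in all, crops included, and the job is handed in when it is done.

Besides the shell and the picture viewer there is one more tool, called after "Emit:" as a command line: name --argument value ..., lists and objects as JSON in quotes. servo_tool: Moves the arm, as the interface text tells. Its arguments: {"type":"object","properties":{"rows":{"type":"array"},"squeeze":{"type":"number"}},"required":["rows"]}

```bash
mkdir -p pics; ls; python3 - <<'E'
from workcell import *
import cv2,numpy as np
for n in("scene","top"):
    p,d=camera(n); cv2.imwrite(f"pics/{n}0.png",p[:,:,::-1]); np.savez(f"{n}0.npz",p=p,d=d)
    i=camera_info(n); print(n,{k:(np.round(v,4).tolist()) for k,v in i.items()})
i=camera_info("wrist");print({k:(np.round(v,4).tolist()) for k,v in i.items()})
print(get_obs())
E
```

```text
pics
scene {'fx': 486.8611, 'fy': 486.8611, 'cx': 315.3481, 'cy': 208.0722, 'cam_to_world': [[-0.882, -0.3797, 0.2793, 1.0254], [0.4713, -0.7197, 0.5098, 0.8951], [0.0074, 0.5813, 0.8137, 1.4519], [0.0, 0.0, 0.0, 1.0]]}
top {'fx': 449.261, 'fy': 449.261, 'cx': 324.1262, 'cy': 199.0086, 'cam_to_world': [[-0.0133, 0.9972, -0.0742, 0.4266], [-0.9999, -0.0135, -0.0024, 0.0067], [-0.0034, 0.0742, 0.9972, 1.9267], [0.0, 0.0, 0.0, 1.0]]}
{'fx': 309.7069, 'fy': 309.7069, 'cx': 319.3697, 'cy': 200.1205, 'hand_eye': [[-0.0002, 0.9653, 0.2612, 0.0667], [1.0, 0.0002, 0.0002, -0.0], [0.0001, 0.2612, -0.9653, -0.1215], [0.0, 0.0, 0.0, 1.0]]}
{'time': 0.1, 'q': array([-7.02459502e+01,  5.00784431e+00,  1.00371354e+01,  9.50987831e+01,
        1.70102421e-03,  8.99982255e+01]), 'qd': array([ 0.04841395, -0.03164801,  0.12498858, -0.08583581,  0.06754055,
       -0.04798911]), 'joint_efforts': array([-4.22756757e-04, -5.21562374e+01,  4.65651298e+01,  1.59211457e-02,
       -4.19170576e-06, -2.55430365e-06]), 'ee_pos': array([ 0.18583572, -0.51745724,  0.2526383 ]), 'tcp_rot': array([-1.79930508e+02, -1.70317518e-03,  1.97558223e+01]), 'wrist_force': array([-0.41659857, -0.69165476,  0.27842135]), 'torque': array([-0.01055506, -0.02593658, -0.02507729]), 'grasp_force': 0.0, 'opening': 0.08577961262510574}
```

View pics/top0.png

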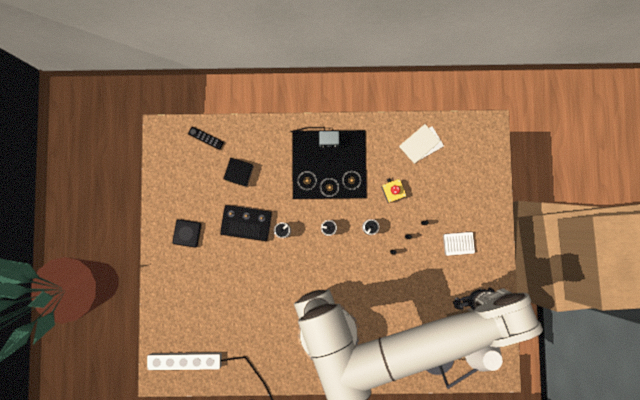

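View pics/scene0.png

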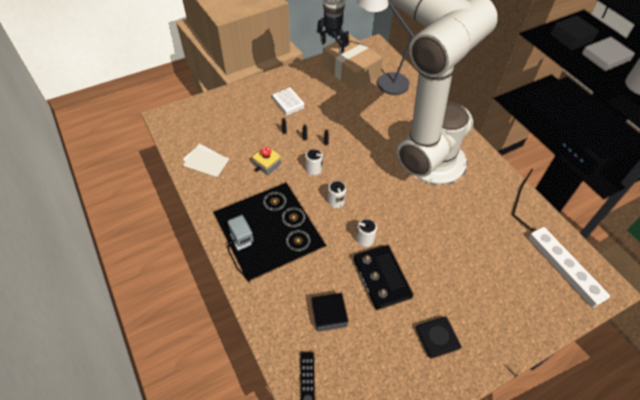

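The top view shows the units near (282,230), (329,228) and (371,227), and the antennas near (393,251), (408,236) and (425,222). The red head is at (396,190), the spigots at (232..261,213..218), the rings at (307,181), (329,187), (351,180), and the reader at (329,139). Next I'll measure these coarsely.

```bash
cat > h.py <<'E'
from workcell import *
import cv2,numpy as np
from scipy.spatial.transform import Rotation as R
def cast(n,uv,z,info=None,T=None):
    i=camera_info(n); uv=np.atleast_2d(np.asarray(uv,float))
    a=(uv-[i["cx"],i["cy"]])/[i["fx"],i["fy"]]
    if n=="wrist":
        r=np.linalg.norm(a,axis=1,keepdims=True)+1e-12
        d=np.c_[a[:,0:1]/r*np.sin(r),-a[:,1:2]/r*np.sin(r),-np.cos(r)]
        M=T@np.array(i["hand_eye"])
    else: d=np.c_[a[:,0],-a[:,1],-np.ones(len(a))]; M=np.array(i["cam_to_world"])
    d=d@M[:3,:3].T; o=M[:3,3]
    return o+d*((z-o[2])/d[:,2])[:,None]
def tcp(o=None):
    o=o or get_obs(); T=np.eye(4); T[:3,:3]=R.from_euler('xyz',o["tcp_rot"],degrees=True).as_matrix(); T[:3,3]=o["ee_pos"]; return T
def project(P,T):  # world->wrist pixel
    i=camera_info("wrist"); M=np.linalg.inv(T@np.array(i["hand_eye"])); P=np.atleast_2d(P)
    p=P@M[:3,:3].T+M[:3,3]; x,y,z=p[:,0],-p[:,1],-p[:,2]; rr=np.hypot(x,y); th=np.arctan2(rr,z)
    return np.c_[i["cx"]+i["fx"]*th*x/rr,i["cy"]+i["fy"]*th*y/rr]
def go(x,y,z,yaw=None,o=None):
    """tool-frame move in servo units from current pose"""
    T=tcp(o); d=T[:3,:3].T@(np.array([x,y,z])-T[:3,3])/0.1
    s=None
    if yaw is not None:
        c=R.from_matrix(T[:3,:3]).as_euler('xyz',degrees=True)[2]; s=-((yaw-c+180)%360-180)/180
    return np.round(d,3),s
E
python3 - <<'E'
from h import *
f=np.load("top0.npz");p,d=f["p"],f["d"]
c=p[110:270,150:470]; cv2.imwrite("pics/tc.png",cv2.resize(c[:,:,::-1],(800,400),interpolation=cv2.INTER_CUBIC))
hsv=cv2.cvtColor(p,cv2.COLOR_RGB2HSV)
red=(hsv[...,1]>170)&((hsv[...,0]<6)|(hsv[...,0]>174))&(hsv[...,2]>100)
red[:160]=0;red[220:]=0
v,u=np.nonzero(red);print("red",len(u),u.mean(),v.mean(),cast("top",[u.mean(),v.mean()],.089))
g=lambda n,L,z:print(n,np.round(cast("top",L,z),3).tolist())
g("units",[(282,230),(329,228),(371,227)],.084)
g("ant",[(393,251),(408,236),(425,222)],.04)
g("spig",[(232,213),(247,216),(261,218)],.05)
g("ring",[(307,181),(329.5,187),(351,180)],.006)
g("reader",[(329,139)],.06); g("pcorner",[(292,130),(366,130),(366,198),(293,198)],.006)
E
```

```text
red 36 394.8888888888889 189.91666666666666 [[ 0.59682142 -0.27988739  0.089     ]]
units [[0.439, 0.185, 0.084], [0.444, -0.007, 0.084], [0.446, -0.179, 0.084]]
ant [[0.346, -0.273, 0.04], [0.407, -0.338, 0.04], [0.465, -0.41, 0.04]]
spig [[0.513, 0.397, 0.05], [0.499, 0.334, 0.05], [0.49, 0.276, 0.05]]
ring [[0.648, 0.084, 0.006], [0.621, -0.012, 0.006], [0.65, -0.105, 0.006]]
reader [[0.818, -0.013, 0.06]]
pcorner [[0.872, 0.147, 0.006], [0.867, -0.174, 0.006], [0.571, -0.168, 0.006], [0.576, 0.145, 0.006]]
```

View pics/tc.png

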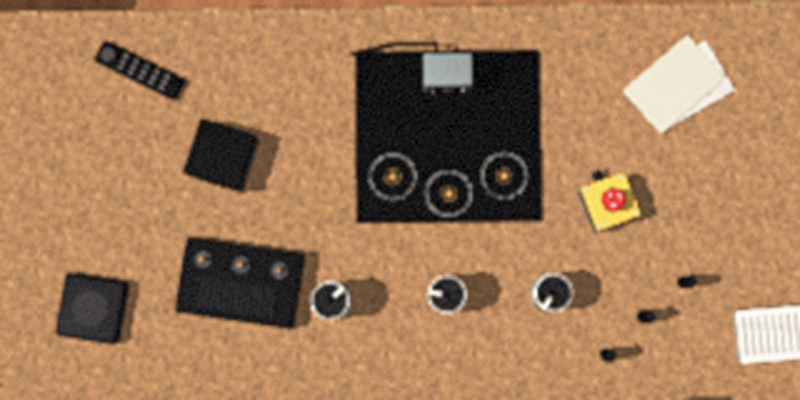

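Everything is upright, and its size and position are as expected. The bars on the left, middle and right units point up-right, left and down-left in the image. First move: square up the tool and head for the stop button.

Emit:
servo_tool --rows '[{"offset": [0.5, 0, 0], "yaw": 0.055, "claw": 0}, {"offset": [1, 0, 0], "yaw": 0.11, "claw": 0}, {"offset": [1, 0, 0], "yaw": 0.11, "claw": 0}, {"offset": [1, 0, 0], "yaw": 0.11, "claw": 0}]' --squeeze 40

```text
time: 0.6
ee_pos: [0.2799, -0.4837, 0.253]
tcp_rot: [-180.0, 0.0, 0.1]
wrist_force: [0.2, 1.0, -0.3]
opening: 0.0856
grasp_force: 0.0
```

```bash
python3 - <<'E'
from h import *
import workcell
o=get_obs();print(o["time"],o["q"],o["ee_pos"],o["tcp_rot"]);print([x for x in dir(workcell) if x[0]!='_'])
print(go(.53,-.28,.25,0))
E
```

```text
0.6 [-5.99363634e+01  6.24902268e+00  1.14146486e+01  9.52046433e+01
 -1.35174350e-02  1.19974665e+02] [ 0.27993029 -0.48373609  0.25296754] [-1.79972955e+02  3.12032010e-02  8.89838608e-02]
['PlanningError', 'camera', 'camera_info', 'get_obs', 'job_done', 'tip_extent']
(array([ 2.504, -2.033,  0.029]), np.float64(0.0004943547823299039))
```

Emit:
servo_tool --rows '[{"offset": [0.5, -0.5, 0], "yaw": 0, "claw": 0}, {"offset": [1, -1, 0], "yaw": 0, "claw": 0}, {"offset": [1, -1, 0], "yaw": 0, "claw": 0}]'

```text
time: 0.98
ee_pos: [0.3809, -0.3825, 0.2534]
tcp_rot: [-180.0, -0.0, 0.1]
wrist_force: [0.4, 0.3, 0.1]
opening: 0.0853
grasp_force: 0.0
```

Emit:
servo_tool --rows '[{"offset": [0.5, -0.5, 0], "yaw": 0, "claw": 0}, {"offset": [1, -1, 0], "yaw": 0, "claw": 0}, {"offset": [1, -1, 0], "yaw": 0, "claw": 0}, {"offset": [1, -1, 0], "yaw": 0, "claw": 0}, {"offset": [1, -1, 0], "yaw": 0, "claw": 0}]'

```text
time: 1.6
ee_pos: [0.4792, -0.2854, 0.2533]
tcp_rot: [180.0, 0.0, -0.1]
wrist_force: [-0.5, 0.4, -0.9]
opening: 0.0856
grasp_force: 0.0
```

```bash
python3 - <<'E'
from h import *
o=get_obs();print(o["time"],o["q"],o["ee_pos"],o["tcp_rot"],tip_extent if not callable(tip_extent) else tip_extent())
p,d=camera("wrist");cv2.imwrite("pics/w1.png",p[:,:,::-1]);np.savez("w1.npz",p=p,d=d,T=tcp(o))
E
```

```text
1.6 [-3.07644704e+01  6.05550535e+00  1.12465896e+01  9.51951133e+01
 -2.59455121e-02  1.49359943e+02] [ 0.47915318 -0.28536866  0.25334766] [ 1.79979730e+02  1.66895395e-02 -1.24415157e-01] 0.022
```

View pics/w1.png

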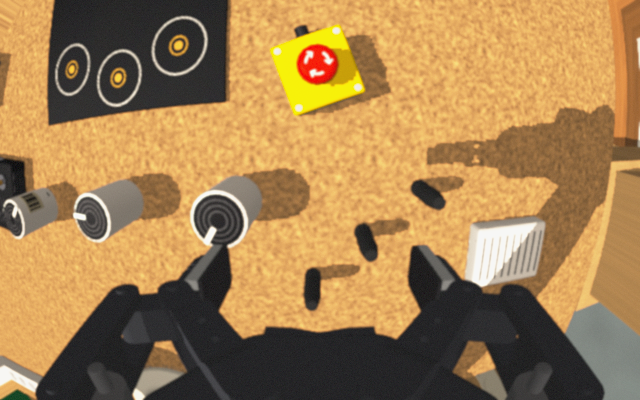

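The wrist view shows the red head at (318,65), the rings at (72,69), (119,78), (180,45), and the unit tops at (218,220), (93,218), (12,217). The antennas are at (312,288), (366,242) and (428,194).

```bash
cat >> h.py <<'E'
def fitc(P):
    A=np.c_[2*P[:,:2],np.ones(len(P))]; s=np.linalg.lstsq(A,(P[:,:2]**2).sum(1),rcond=None)[0]
    return s[:2],np.sqrt(s[2]+s[:2]@s[:2])
def cont(mask,near):
    """contour of the blob nearest a pixel"""
    cs=cv2.findContours(mask.astype(np.uint8),cv2.RETR_EXTERNAL,cv2.CHAIN_APPROX_NONE)[0]
    cs=[c[:,0] for c in cs if cv2.contourArea(c)>15]
    return min(cs,key=lambda c:np.linalg.norm(c.mean(0)-near))
E
python3 - <<'E'
from h import *
f=np.load("w1.npz");p,d,T=f["p"],f["d"],f["T"]
hsv=cv2.cvtColor(p,cv2.COLOR_RGB2HSV);H,S,V=[hsv[...,k].astype(int) for k in range(3)]
red=((H<6)|(H>172))&(S>140)&(V>110)
P=cast("wrist",cont(red,(318,65)),.085,T=T);print("red",fitc(P),len(P))
# orange dots of rings
org=(H>8)&(H<28)&(S>120)&(V>90); org[120:]=0; m=np.zeros_like(org); m[20:105,55:215]=org[20:105,55:215]
for c in [(72,69),(119,78),(180,45)]:
    P=cast("wrist",cont(m,c),.006,T=T);print("ring",fitc(P))
# dark antennas
dark=(V<60)
for c in [(312,288),(366,242),(428,194)]:
    k=cont(dark,c);P=cast("wrist",k,.0,T=T)
    nad=T@np.array(camera_info("wrist")["hand_eye"]); nad=nad[:2,3]
    dirn=P[:,:2].mean(0)-nad; dirn/=np.linalg.norm(dirn); s=(P[:,:2]-nad)@dirn; t=(P[:,:2]-nad)@np.array([-dirn[1],dirn[0]])
    near=s.min(); lat=(t.max()+t.min())/2
    c0=nad+dirn*(near+.011)+np.array([-dirn[1],dirn[0]])*lat
    far=s.max(); hgt=nad+dirn*((far-0)*( (.2533+.1215-.078)/(.2533+.1215)) -.0075)+np.array([-dirn[1],dirn[0]])*lat*.8
    print("ant base",c0,"via top",hgt,t.max()-t.min(),len(k))
# units: white rim outer ellipse: fit by hand points later
for c in [(218,220),(93,218)]:
    k=(V<110)&(S<90); kk=cont(k,c); P=cast("wrist",kk,.084,T=T); print("unit",fitc(P))
E
```

```text
red (array([ 0.59742218, -0.28330008]), np.float64(0.017743002120849994)) 108
ring (array([0.64993258, 0.08532904]), np.float64(0.014798828570419142))
ring (array([ 0.61981935, -0.01090535]), np.float64(0.014573337664482842))
ring (array([ 0.6492855 , -0.10735401]), np.float64(0.014354130653765442))
ant base [ 0.33653779 -0.27514657] via top [ 0.34451833 -0.275553  ] 0.019110339234825267 87
ant base [ 0.40047053 -0.3412369 ] via top [ 0.40695191 -0.3388017 ] 0.01981055163571096 78
ant base [ 0.4597281  -0.41417216] via top [ 0.4637267  -0.40823962] 0.021131155445986108 74
unit (array([ 0.36639726, -0.27713198]), np.float64(0.017548987912503644))
unit (array([ 0.44464157, -0.00680969]), np.float64(0.024152676240526954))
```

Emit:
servo_tool --rows '[{"offset": [0.5, -0.01, 0.3], "yaw": 0, "claw": 1}, {"offset": [1, -0.02, 0.6], "yaw": 0, "claw": 1}, {"offset": [1, -0.02, 0.9], "yaw": 0, "claw": 1}, {"offset": [1, -0.02, 0.9], "yaw": 0, "claw": 1}]'

```text
time: 2.15
ee_pos: [0.5785, -0.2827, 0.1604]
tcp_rot: [-179.9, 0.3, -0.1]
wrist_force: [0.1, 0.3, 0.6]
opening: 0.0123
grasp_force: 0.0
```

Emit:
servo_tool --rows '[{"offset": [0.18, 0, 0], "yaw": 0, "claw": 1}, {"offset": [0.18, 0, 0.2], "yaw": 0, "claw": 1}, {"offset": [0.18, 0, 0.4], "yaw": 0, "claw": 1}, {"offset": [0.18, 0, 0.4], "yaw": 0, "claw": 1}, {"offset": [0.18, 0, 0.4], "yaw": 0, "claw": 1}]'

```text
time: 2.78
ee_pos: [0.5982, -0.2829, 0.1256]
tcp_rot: [179.9, -0.1, -0.1]
wrist_force: [-0.8, -0.5, 0.7]
opening: 0.0002
grasp_force: 0.0
```

Emit:
servo_tool --rows '[{"offset": [0, 0, 0.04], "yaw": 0, "claw": 1}, {"offset": [0, 0, 0.08], "yaw": 0, "claw": 1}, {"offset": [0, 0, 0.12], "yaw": 0, "claw": 1}, {"offset": [0, 0, 0.15], "yaw": 0, "claw": 1}, {"offset": [0, 0, 0.15], "yaw": 0, "claw": 1}]'

```text
time: 3.4
ee_pos: [0.5982, -0.2821, 0.1086]
tcp_rot: [180.0, -0.0, -0.0]
wrist_force: [-0.8, 1.5, 4.8]
opening: -0.0001
grasp_force: 2.0
```

Contact as expected; press the remaining 8 mm.

Emit:
servo_tool --rows '[{"offset": [0, 0, 0.03], "yaw": 0, "claw": 1}, {"offset": [0, 0, 0.06], "yaw": 0, "claw": 1}, {"offset": [0, 0, 0.08], "yaw": 0, "claw": 1}, {"offset": [0, 0, 0.08], "yaw": 0, "claw": 1}, {"offset": [0, 0, 0.08], "yaw": 0, "claw": 1}]'

```text
time: 4.03
ee_pos: [0.5983, -0.2821, 0.1011]
tcp_rot: [180.0, -0.0, -0.0]
wrist_force: [-2.9, 0.5, 6.4]
opening: 0.0002
grasp_force: 3.3
```

Emit:
servo_tool --rows '[{"offset": [0, 0, 0.01], "yaw": 0, "claw": 1}, {"offset": [0, 0, 0.02], "yaw": 0, "claw": 1}, {"offset": [0, 0, 0.03], "yaw": 0, "claw": 1}, {"offset": [0, 0, 0.03], "yaw": 0, "claw": 1}]'

```text
time: 4.53
ee_pos: [0.5985, -0.2822, 0.1008]
tcp_rot: [179.9, -0.2, -0.0]
wrist_force: [-8.2, 2.9, 22.7]
opening: 0.0005
grasp_force: 11.0
```

Emit:
servo_tool --rows '[{"offset": [0, 0, -0.3], "yaw": 0, "claw": 1}, {"offset": [-0.3, 0, -0.9], "yaw": 0, "claw": 0.6}, {"offset": [-0.8, 0, -1], "yaw": 0, "claw": 0.5}, {"offset": [-1, 0, -1], "yaw": 0, "claw": 0.5}, {"offset": [-1, 0, -1], "yaw": 0, "claw": 0.5}, {"offset": [-1, 0, -1], "yaw": 0, "claw": 0.5}]'

```text
time: 5.28
ee_pos: [0.4987, -0.282, 0.1969]
tcp_rot: [-180.0, 0.0, -0.0]
wrist_force: [0.7, -0.2, 0.0]
opening: 0.0425
grasp_force: 0.0
```

```bash
python3 - <<'E'
from h import *
o=get_obs();T=tcp(o);print(o["time"],o["q"],o["ee_pos"],o["tcp_rot"])
p,d=camera("wrist");cv2.imwrite("pics/w2.png",p[:,:,::-1]);np.savez("w2.npz",p=p,d=d,T=T)
hsv=cv2.cvtColor(p,cv2.COLOR_RGB2HSV);H,S,V=[hsv[...,k].astype(int) for k in range(3)]
red=((H<6)|(H>172))&(S>140)&(V>110)
c=project([.598,-.283,.08],T)[0];k=cont(red,c)
print(c,k.mean(0),fitc(cast("wrist",k,.08,T=T)))
def pt(u,v):
    i=camera_info("wrist");D=d[v,u];q=cast("wrist",[[u,v]],0,T=T)[0];M=T@np.array(i["hand_eye"]);r=q-M[:3,3];return M[:3,3]+r*D/(-(M[:3,:3].T@r)[2])
for q in k.mean(0)[None]+[[0,0],[6,0],[-6,0],[0,8]]: print(pt(*q.astype(int)))
E
```

```text
5.275 [-2.94856514e+01  7.34096662e+00  6.39242980e+00  8.90627384e+01
  8.72399439e-03  1.50551161e+02] [ 0.49873813 -0.2819616   0.19686326] [-1.79986860e+02  5.52929537e-03 -3.68128047e-02]
[321.02668777  76.09016725] [321.27480916  77.32824427] (array([ 0.5971466 , -0.28321504]), np.float64(0.017677082432204585))
[ 0.5971834  -0.28297521  0.08077331]
[ 0.5971257  -0.28748511  0.08130824]
[ 0.59707852 -0.27846508  0.08162514]
[ 0.5909857  -0.28297146  0.08051109]
```

View pics/w2.png

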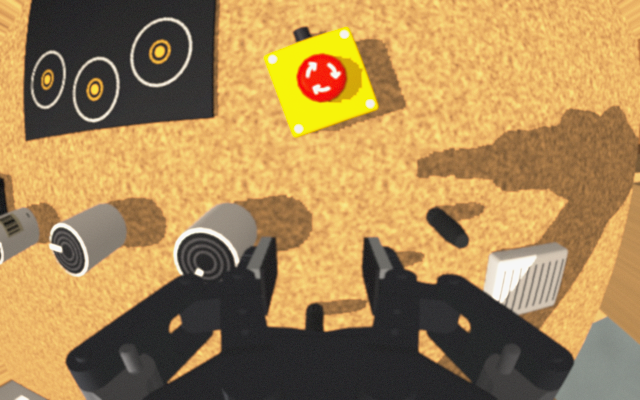

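The head top sits at 0.081 m, so it is latched; its centre is at (322,77). Depth works well, so I'll use point clouds for the rest.

```bash
cat >> h.py <<'E'
def cloud(d,T):
    v,u=np.nonzero(d>0); i=camera_info("wrist"); M=T@np.array(i["hand_eye"])
    a=cast("wrist",np.c_[u,v],-1,T=T)-M[:3,3]; D=d[v,u]
    k=-(a@M[:3,:3][:,2])
    return M[:3,3]+a*(D/k)[:,None],np.c_[u,v]
def sel(C,x,y,r,z0,z1):
    return (np.hypot(C[:,0]-x,C[:,1]-y)<r)&(C[:,2]>z0)&(C[:,2]<z1)
def snap(name):
    o=get_obs();T=tcp(o);p,d=camera("wrist");np.savez(name+".npz",p=p,d=d,T=T);cv2.imwrite(f"pics/{name}.png",p[:,:,::-1])
    return p,d,T,o
E
python3 - <<'E'
from h import *
f=np.load("w1.npz");p,d,T=f["p"],f["d"],f["T"];C,uv=cloud(d,T)
for x,y in [(.344,-.2755),(.406,-.340),(.463,-.409)]:
    P=C[sel(C,x,y,.03,.02,.1)];t=P[P[:,2]>.070]
    print("ant",P[:,2].max(),"top mean",t.mean(0),len(t),"side fit",fitc(P[P[:,2]<.054]))
for x,y in [(.446,-.179),(.444,-.007),(.439,.185)]:
    m=sel(C,x,y,.05,.079,.1);P=C[m];q=uv[m]
    if len(P)<20: print("few");continue
    (a,b),r=cv2.minEnclosingCircle(P[:,:2].astype(np.float32))
    br=P[(p[q[:,1],q[:,0]].min(1)>150)]; bb=br[np.hypot(br[:,0]-a,br[:,1]-b)<.025]
    w=bb.mean(0)-[a,b,0]; print("unit",a,b,r,np.median(P[:,2]),"bar deg",np.degrees(np.arctan2(w[1],w[0])),np.hypot(*w[:2]),len(bb))
E
```

```text
ant 0.08039526955145049 top mean [ 0.34363194 -0.27587749  0.07703571] 176 side fit (array([ 0.34073482, -0.27554324]), np.float64(0.010588492486433164))
ant 0.08044806500082136 top mean [ 0.40644298 -0.3390479   0.07723327] 201 side fit (array([ 0.40412253, -0.33985462]), np.float64(0.010633722418297716))
ant 0.08048279801841646 top mean [ 0.46280543 -0.40887094  0.07708518] 207 side fit (array([ 0.46183254, -0.41080088]), np.float64(0.010522919636072678))
unit 0.44660666584968567 -0.181440070271492 0.0321895033121109 0.08546549493980454 bar deg 145.5046525363828 0.01724139296877313 93
unit 0.4454819858074188 -0.006626049056649208 0.03286005184054375 0.08541773342953538 bar deg 81.97101928404885 0.017092158803812613 55
unit 0.4390884041786194 0.1843167245388031 0.03274361416697502 0.0853481238481559 bar deg -44.762160996183354 0.015347626439009407 39
```

Emit:
servo_tool --rows '[{"offset": [-0.2, 0, 0], "yaw": -0.055, "claw": 0.4}, {"offset": [-0.4, 0, 0], "yaw": -0.11, "claw": 0.4}, {"offset": [-0.6, 0, 0], "yaw": -0.165, "claw": 0.4}, {"offset": [-0.8, 0, 0], "yaw": -0.22, "claw": 0.4}, {"offset": [-1, 0, 0], "yaw": -0.275, "claw": 0.4}, {"offset": [-1, 0, 0], "yaw": -0.33, "claw": 0.4}, {"offset": [-1, 0, 0], "yaw": -0.385, "claw": 0.4}, {"offset": [-1, 0, 0], "yaw": -0.439, "claw": 0.4}, {"offset": [-1, 0, 0], "yaw": -0.439, "claw": 0.4}]'

```text
time: 6.45
ee_pos: [0.3988, -0.2819, 0.1968]
tcp_rot: [-180.0, -0.0, 78.9]
wrist_force: [-0.7, 0.5, -0.0]
opening: 0.0513
grasp_force: 0.0
```

Emit:
servo_tool --rows '[{"offset": [-0.05, -0.57, 0], "yaw": 0, "claw": 0.4}, {"offset": [-0.05, -0.57, 0.4], "yaw": 0, "claw": 0.4}, {"offset": [-0.05, -0.57, 0.4], "yaw": 0, "claw": 0.4}, {"offset": [-0.05, -0.57, 0.4], "yaw": 0, "claw": 0.4}]'

```text
time: 6.95
ee_pos: [0.3419, -0.2761, 0.1582]
tcp_rot: [180.0, 0.0, 78.9]
wrist_force: [0.4, 0.1, -0.6]
opening: 0.0515
grasp_force: 0.0
```

```bash
python3 - <<'E'
from h import *
p,d,T,o=snap("w3");print(o["q"],o["ee_pos"],o["tcp_rot"]);C,uv=cloud(d,T)
for x,y in [(.342,-.2755),(.405,-.340),(.463,-.41)]:
    m=sel(C,x,y,.02,.02,.083);P=C[m]
    if len(P)<30: print("few",len(P));continue
    t=P[P[:,2]>.072]
    print("ant",P[:,2].max(),"top",t.mean(0),len(t),"side",fitc(P[P[:,2]<.054]))
print(go(.342,-.2757,.04,79))
E
```

```text
[-3.89241686e+01 -1.10776695e+01 -1.58001912e+01  8.52588853e+01
  2.47134705e-03  6.21753807e+01] [ 0.34187036 -0.27607821  0.15823707] [1.79982403e+02 6.49297752e-03 7.89004500e+01]
ant 0.08115484167151488 top [ 0.34097175 -0.2740342   0.07783061] 450 side (array([ 0.34072772, -0.27535304]), np.float64(0.010651848542850055))
ant 0.07802491643697826 top [ 0.40800585 -0.33332848  0.07470964] 21 side (array([ 0.40424595, -0.33803416]), np.float64(0.009023497526829374))
ant 0.08028195826625775 top [ 0.4593624  -0.40668881  0.07738319] 76 side (array([0., 0.]), np.float64(0.0))
(array([ 0.005, -0.003,  1.185]), np.float64(-0.00040383882703294045))
```

View pics/w3.png

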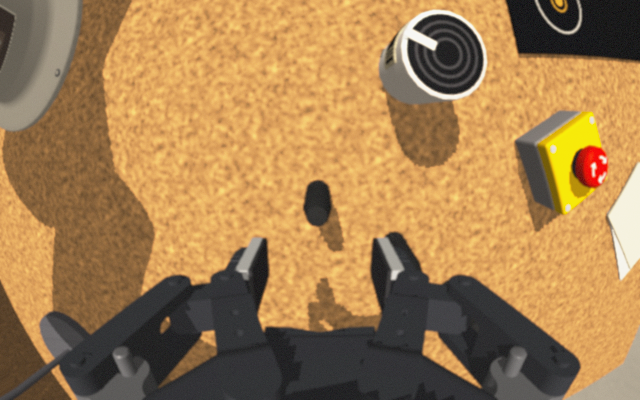

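The antenna is centred between the fingers at (317,203). Descend, grip and lift.

Emit:
servo_tool --rows '[{"offset": [0.01, -0.01, 0.4], "yaw": 0, "claw": 0.4}, {"offset": [0.01, -0.01, 0.8], "yaw": 0, "claw": 0.4}, {"offset": [0.01, -0.01, 1], "yaw": 0, "claw": 0.4}]'

```text
time: 7.38
ee_pos: [0.3407, -0.2746, 0.0564]
tcp_rot: [-180.0, -0.0, 79.0]
wrist_force: [0.6, 0.0, 0.7]
opening: 0.0512
grasp_force: 0.0
```

Emit:
servo_tool --rows '[{"offset": [0, 0, 0.18], "yaw": 0, "claw": 0.4}, {"offset": [0, 0, 0.18], "yaw": 0, "claw": 0.4}, {"offset": [0, 0, 0.18], "yaw": 0, "claw": 0.8}, {"offset": [0, 0, 0.18], "yaw": 0, "claw": 1}, {"offset": [0, 0, 0.18], "yaw": 0, "claw": 1}, {"offset": [0, 0, 0.18], "yaw": 0, "claw": 1}, {"offset": [0, 0, 0.18], "yaw": 0, "claw": 1}]' --squeeze 40

```text
time: 8.25
ee_pos: [0.3411, -0.2752, 0.0405]
tcp_rot: [179.9, 0.1, 79.0]
wrist_force: [1.2, 0.4, 6.7]
opening: 0.0211
grasp_force: 39.2
```

Emit:
servo_tool --rows '[{"offset": [0, 0, -0.2], "yaw": 0, "claw": 1}, {"offset": [0, 0, -0.6], "yaw": 0, "claw": 1}, {"offset": [0, 0, -1], "yaw": 0, "claw": 1}, {"offset": [0, 0, -1], "yaw": 0, "claw": 1}]'

```text
time: 8.75
ee_pos: [0.3416, -0.2757, 0.1425]
tcp_rot: [179.7, 0.1, 79.0]
wrist_force: [-0.2, 0.6, -0.7]
opening: 0.0212
grasp_force: 39.2
```

Emit:
servo_tool --rows '[{"offset": [0.5, 0.05, -0.4], "yaw": 0, "claw": 1}, {"offset": [1, 0.1, -0.5], "yaw": 0, "claw": 1}]'

```text
time: 9.0
ee_pos: [0.3698, -0.178, 0.1905]
tcp_rot: [179.9, 0.0, 78.8]
wrist_force: [0.2, -0.6, -0.3]
opening: 0.0211
grasp_force: 39.2
```

Emit:
servo_tool --rows '[{"offset": [0.5, 0.05, 0], "yaw": 0, "claw": 1}, {"offset": [1, 0.1, 0], "yaw": 0, "claw": 1}]'

```text
time: 9.25
ee_pos: [0.3984, -0.0808, 0.1888]
tcp_rot: [-180.0, -0.0, 79.0]
wrist_force: [0.5, -0.8, -0.7]
opening: 0.0212
grasp_force: 39.2
```

Emit:
servo_tool --rows '[{"offset": [0.5, 0.05, 0], "yaw": 0, "claw": 1}, {"offset": [1, 0.1, 0], "yaw": 0, "claw": 1}]'

```text
time: 9.5
ee_pos: [0.4273, 0.0156, 0.1886]
tcp_rot: [-180.0, 0.0, 79.0]
wrist_force: [1.4, 0.4, 0.0]
opening: 0.0209
grasp_force: 39.2
```

Emit:
servo_tool --rows '[{"offset": [0.5, 0.05, 0], "yaw": 0, "claw": 1}, {"offset": [1, 0.1, 0], "yaw": 0, "claw": 1}]'

```text
time: 9.75
ee_pos: [0.4562, 0.1119, 0.1885]
tcp_rot: [-180.0, 0.0, 79.0]
wrist_force: [1.3, -0.4, 0.1]
opening: 0.0211
grasp_force: 39.2
```

Emit:
servo_tool --rows '[{"offset": [0.5, 0.05, 0], "yaw": 0, "claw": 1}, {"offset": [1, 0.1, 0], "yaw": 0, "claw": 1}, {"offset": [1, 0.1, 0], "yaw": 0, "claw": 1}, {"offset": [1, 0.1, 0], "yaw": 0, "claw": 1}]'

```text
time: 10.25
ee_pos: [0.4848, 0.2062, 0.1884]
tcp_rot: [-179.9, 0.1, 79.0]
wrist_force: [-0.5, 1.2, -0.1]
opening: 0.021
grasp_force: 39.3
```

```bash
python3 - <<'E'
from h import *
p,d,T,o=snap("w4");print(o["time"],o["q"],o["ee_pos"],o["tcp_rot"]);C,uv=cloud(d,T)
for x,y in [(.513,.397),(.499,.334),(.490,.276)]:
    m=sel(C,x,y,.03,.043,.065);P=C[m]
    if len(P)<8: print("few",len(P));continue
    t=P[P[:,2]>.05]
    print("spig",len(P),P[:,2].max(),"mean",P.mean(0),"top",t.mean(0),len(t),uv[m].mean(0))
for x,y in [(.446,-.181),(.4455,-.0066),(.439,.184)]:
    m=sel(C,x,y,.06,.079,.09);P=C[m]
    if len(P)>50: print("unit",cv2.minEnclosingCircle(P[:,:2].astype(np.float32)))
E
```

```text
10.25 [ 2.30509216e+01  1.04348302e+00 -1.20500518e+00  8.78416737e+01
 -1.23721787e-02  1.24045676e+02] [0.48478543 0.20622616 0.18844873] [-1.79932219e+02  6.07289278e-02  7.90052916e+01]
few 0
spig 134 0.05579064314979326 mean [0.4999491  0.33772875 0.05197155] top [0.49989471 0.3384003  0.05352758] 107 [306.47014925  41.00746269]
spig 112 0.05639336072155593 mean [0.48974911 0.27473959 0.05385666] top [0.48970605 0.27482726 0.05395354] 111 [308.84821429 115.91071429]
unit ((0.4376812279224396, 0.18704675137996674), 0.032128699123859406)
```

View pics/w4.png

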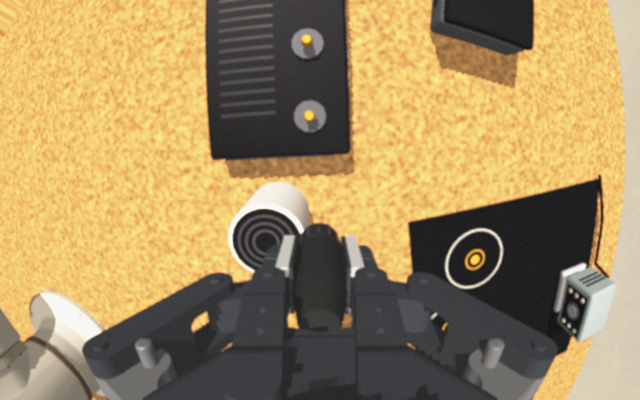

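The wrist view shows spigots b at (306,41) and c at (309,116), and the antenna is held straight. Port c first.

Emit:
servo_tool --rows '[{"offset": [0.5, -0.06, 0], "yaw": 0, "claw": 1}, {"offset": [0.68, -0.08, 0.3], "yaw": 0, "claw": 1}, {"offset": [0.68, -0.08, 0.65], "yaw": 0, "claw": 1}, {"offset": [0.68, -0.08, 0.78], "yaw": 0, "claw": 1}, {"offset": [0.68, -0.08, 0.78], "yaw": 0, "claw": 1}]'

```text
time: 10.92
ee_pos: [0.4901, 0.2737, 0.1112]
tcp_rot: [-180.0, 0.0, 78.9]
wrist_force: [0.4, -0.2, -0.1]
opening: 0.0207
grasp_force: 39.3
```

Emit:
servo_tool --rows '[{"offset": [0, 0, 0.04], "yaw": 0, "claw": 1}, {"offset": [0, 0, 0.08], "yaw": 0, "claw": 1}, {"offset": [0, 0, 0.12], "yaw": 0, "claw": 1}, {"offset": [0, 0, 0.15], "yaw": 0, "claw": 1}, {"offset": [0, 0, 0.18], "yaw": 0, "claw": 1}, {"offset": [0, 0, 0.18], "yaw": 0, "claw": 1}]'

```text
time: 11.68
ee_pos: [0.4902, 0.2747, 0.093]
tcp_rot: [-180.0, 0.0, 79.0]
wrist_force: [1.1, 0.5, -1.1]
opening: 0.021
grasp_force: 39.3
```

Emit:
servo_tool --rows '[{"offset": [0, 0, 0.03], "yaw": 0, "claw": 1}, {"offset": [0, 0, 0.06], "yaw": 0, "claw": 1}, {"offset": [0, 0, 0.09], "yaw": 0, "claw": 1}, {"offset": [0, 0, 0.11], "yaw": 0, "claw": 1}, {"offset": [0, 0, 0.13], "yaw": 0, "claw": 1}, {"offset": [0, 0, 0.13], "yaw": 0, "claw": 1}]'

```text
time: 12.42
ee_pos: [0.4904, 0.2748, 0.0806]
tcp_rot: [180.0, -0.0, 79.0]
wrist_force: [-1.2, -0.2, 1.7]
opening: 0.0208
grasp_force: 39.4
```

Emit:
servo_tool --rows '[{"offset": [0, 0, 0.01], "yaw": 0, "claw": 1}, {"offset": [0, 0, 0.02], "yaw": 0, "claw": 1}, {"offset": [0, 0, 0.03], "yaw": 0, "claw": 1}, {"offset": [0, 0, 0.03], "yaw": 0, "claw": 1}]'

```text
time: 12.92
ee_pos: [0.4906, 0.275, 0.0804]
tcp_rot: [179.9, -0.1, 79.0]
wrist_force: [-9.2, -4.5, 23.5]
opening: 0.0208
grasp_force: 41.7
```

Emit:
servo_tool --rows '[{"offset": [0, 0, -0.02], "yaw": 0, "claw": 0.7}, {"offset": [0, 0, -0.02], "yaw": 0, "claw": 0.5}, {"offset": [0, 0, -0.02], "yaw": 0, "claw": 0.5}, {"offset": [0, 0, -0.4], "yaw": 0, "claw": 0.5}, {"offset": [0, 0, -1], "yaw": 0, "claw": 0.5}]'

```text
time: 13.55
ee_pos: [0.4894, 0.2742, 0.1761]
tcp_rot: [-179.8, 0.2, 79.0]
wrist_force: [0.7, 1.0, 0.2]
opening: 0.043
grasp_force: 0.0
```

Emit:
servo_tool --rows '[{"offset": [-0.5, 0.03, 0], "yaw": 0, "claw": 0.4}, {"offset": [-1, 0.05, 0], "yaw": 0, "claw": 0.4}]'

```text
time: 13.8
ee_pos: [0.4762, 0.1749, 0.1776]
tcp_rot: [180.0, -0.0, 79.0]
wrist_force: [0.5, -1.4, -0.8]
opening: 0.0515
grasp_force: 0.0
```

Emit:
servo_tool --rows '[{"offset": [-0.5, 0.03, 0], "yaw": 0, "claw": 0.4}, {"offset": [-1, 0.05, 0], "yaw": 0, "claw": 0.4}]'

```text
time: 14.05
ee_pos: [0.4615, 0.0751, 0.177]
tcp_rot: [-180.0, 0.0, 79.0]
wrist_force: [0.3, -0.3, 0.1]
opening: 0.0512
grasp_force: 0.0
```

Emit:
servo_tool --rows '[{"offset": [-0.5, 0.03, 0], "yaw": 0, "claw": 0.4}, {"offset": [-1, 0.05, 0], "yaw": 0, "claw": 0.4}]'

```text
time: 14.3
ee_pos: [0.4472, -0.0241, 0.1771]
tcp_rot: [-180.0, 0.0, 79.0]
wrist_force: [0.7, 0.0, -0.4]
opening: 0.0509
grasp_force: 0.0
```

Emit:
servo_tool --rows '[{"offset": [-0.5, 0.03, 0], "yaw": 0, "claw": 0.4}, {"offset": [-1, 0.05, 0], "yaw": 0, "claw": 0.4}]'

```text
time: 14.55
ee_pos: [0.433, -0.1233, 0.1771]
tcp_rot: [180.0, 0.0, 79.0]
wrist_force: [0.6, -0.1, 0.1]
opening: 0.0512
grasp_force: 0.0
```

Emit:
servo_tool --rows '[{"offset": [-0.5, 0.03, 0], "yaw": 0, "claw": 0.4}, {"offset": [-1, 0.05, 0], "yaw": 0, "claw": 0.4}]'

```text
time: 14.8
ee_pos: [0.4188, -0.2225, 0.1771]
tcp_rot: [180.0, -0.0, 79.0]
wrist_force: [0.8, 0.6, 0.1]
opening: 0.051
grasp_force: 0.0
```

Emit:
servo_tool --rows '[{"offset": [-0.5, 0.03, 0], "yaw": 0, "claw": 0.4}, {"offset": [-1, 0.05, 0], "yaw": 0, "claw": 0.4}, {"offset": [-1, 0.05, 0], "yaw": 0, "claw": 0.4}, {"offset": [-1, 0.05, 0], "yaw": 0, "claw": 0.4}]'

```text
time: 15.3
ee_pos: [0.4048, -0.3197, 0.1769]
tcp_rot: [-180.0, -0.0, 78.9]
wrist_force: [-0.4, 0.6, -0.1]
opening: 0.0514
grasp_force: 0.0
```

```bash
cat > ant.py <<'E'
from h import *
import sys
x,y=map(float,sys.argv[1:3])
p,d,T,o=snap("w"+sys.argv[3]);print(o["time"],o["ee_pos"],o["tcp_rot"]);C,uv=cloud(d,T)
P=C[sel(C,x,y,.022,.02,.083)];t=P[P[:,2]>.072];top=t.mean(0);s,r=fitc(P[P[:,2]<.054])
print("top",top,len(t),"side",s,r)
b=(top[:2]+s)/2; print(b,go(b[0],b[1],.04,79))
E
python3 ant.py .4045 -.339 5
```

```text
15.3 [ 0.40484465 -0.31972947  0.17685008] [-1.79952802e+02 -3.88606131e-02  7.89382173e+01]
top [ 0.4044481  -0.33818505  0.07779471] 365 side [ 0.4040749  -0.33949646] 0.010437542147113819
[ 0.4042615  -0.33884076] (array([-0.194,  0.03 ,  1.371]), np.float64(-2.9928258169004745e-05))
```

Emit:
servo_tool --rows '[{"offset": [-0.19, 0.03, 0.2], "yaw": 0, "claw": 0.4}, {"offset": [-0.19, 0.03, 0.6], "yaw": 0, "claw": 0.4}, {"offset": [-0.19, 0.03, 0.9], "yaw": 0, "claw": 0.4}]'

```text
time: 15.72
ee_pos: [0.4045, -0.3379, 0.0859]
tcp_rot: [-180.0, -0.0, 79.1]
wrist_force: [0.3, -0.7, -1.1]
opening: 0.0515
grasp_force: 0.0
```

Emit:
servo_tool --rows '[{"offset": [0, 0, 0.3], "yaw": 0, "claw": 0.4}, {"offset": [0, 0, 0.47], "yaw": 0, "claw": 0.4}, {"offset": [0, 0, 0.47], "yaw": 0, "claw": 0.4}, {"offset": [0, 0, 0.47], "yaw": 0, "claw": 0.8}, {"offset": [0, 0, 0.47], "yaw": 0, "claw": 1}, {"offset": [0, 0, 0.47], "yaw": 0, "claw": 1}, {"offset": [0, 0, 0.47], "yaw": 0, "claw": 1}]'

```text
time: 16.6
ee_pos: [0.405, -0.3396, 0.0417]
tcp_rot: [179.9, 0.0, 79.0]
wrist_force: [0.3, 1.3, 6.3]
opening: 0.0205
grasp_force: 39.3
```

Emit:
servo_tool --rows '[{"offset": [0, 0, -0.2], "yaw": 0, "claw": 1}, {"offset": [0, 0, -0.6], "yaw": 0, "claw": 1}, {"offset": [0, 0, -1], "yaw": 0, "claw": 1}]'

```text
time: 16.98
ee_pos: [0.4042, -0.3391, 0.1416]
tcp_rot: [-180.0, 0.0, 79.0]
wrist_force: [0.3, -0.3, -0.9]
opening: 0.0209
grasp_force: 39.1
```

Emit:
servo_tool --rows '[{"offset": [0.3, -0.02, -0.5], "yaw": 0, "claw": 1}, {"offset": [0.8, -0.05, -0.5], "yaw": 0, "claw": 1}, {"offset": [1, -0.05, -0.5], "yaw": 0, "claw": 1}]'

```text
time: 17.35
ee_pos: [0.4189, -0.2385, 0.1916]
tcp_rot: [179.9, 0.0, 79.0]
wrist_force: [0.3, -1.9, -0.7]
opening: 0.0211
grasp_force: 39.2
```

Emit:
servo_tool --rows '[{"offset": [0.5, -0.03, 0], "yaw": 0, "claw": 1}, {"offset": [1, -0.05, 0], "yaw": 0, "claw": 1}]'

```text
time: 17.6
ee_pos: [0.4328, -0.1398, 0.1907]
tcp_rot: [179.9, 0.0, 78.9]
wrist_force: [1.4, -0.4, -0.4]
opening: 0.0208
grasp_force: 39.2
```

Emit:
servo_tool --rows '[{"offset": [0.5, -0.03, 0], "yaw": 0, "claw": 1}, {"offset": [1, -0.05, 0], "yaw": 0, "claw": 1}]'

```text
time: 17.85
ee_pos: [0.4471, -0.0404, 0.1908]
tcp_rot: [179.9, -0.0, 78.9]
wrist_force: [0.5, -0.7, 0.0]
opening: 0.021
grasp_force: 39.2
```

Emit:
servo_tool --rows '[{"offset": [0.5, -0.03, 0], "yaw": 0, "claw": 1}, {"offset": [1, -0.05, 0], "yaw": 0, "claw": 1}]'

```text
time: 18.1
ee_pos: [0.4613, 0.0589, 0.1908]
tcp_rot: [179.9, -0.0, 79.0]
wrist_force: [1.6, -0.6, 0.0]
opening: 0.0207
grasp_force: 39.2
```

Emit:
servo_tool --rows '[{"offset": [0.5, -0.03, 0], "yaw": 0, "claw": 1}, {"offset": [1, -0.05, 0], "yaw": 0, "claw": 1}]'

```text
time: 18.35
ee_pos: [0.4755, 0.1581, 0.1908]
tcp_rot: [179.9, -0.0, 79.0]
wrist_force: [1.4, -0.6, 0.1]
opening: 0.0209
grasp_force: 39.2
```

Emit:
servo_tool --rows '[{"offset": [0.5, -0.03, 0], "yaw": 0, "claw": 1}, {"offset": [1, -0.05, 0], "yaw": 0, "claw": 1}, {"offset": [1, -0.05, 0], "yaw": 0, "claw": 1}, {"offset": [1, -0.05, 0], "yaw": 0, "claw": 1}]'

```text
time: 18.85
ee_pos: [0.4895, 0.2553, 0.1903]
tcp_rot: [-180.0, 0.0, 79.0]
wrist_force: [-0.1, -0.4, -0.1]
opening: 0.0208
grasp_force: 39.2
```

```bash
cat > spig.py <<'E'
from h import *
import sys
p,d,T,o=snap("w"+sys.argv[1]);print(o["time"],o["ee_pos"],o["tcp_rot"],o["opening"]);C,uv=cloud(d,T)
for n,x,y in [("a",.5103,.402),("b",.4999,.338)]:
    P=C[sel(C,x,y,.02,.046,.06)];t=P[P[:,2]>.05]
    if len(t)>8: m=t.mean(0);print(n,len(t),m,go(m[0],m[1],.11,79))
P=C[sel(C,.4897,.2748,.02,.1,.13)]
if len(P)>8: print("antenna on c: top z",P[:,2].max(),P.mean(0),len(P))
E
python3 spig.py 6
```

```text
18.85 [0.48951869 0.25532266 0.19028461] [-1.79990567e+02  2.51269452e-02  7.89998097e+01] 0.020824187004108187
a 103 [0.51037799 0.40248152 0.05345461] (array([ 1.489, -0.079,  0.804]), np.float64(-0.00028619182652676043))
b 112 [0.50030222 0.33900857 0.05389479] (array([ 0.847, -0.056,  0.804]), np.float64(-0.00028619182652676043))
antenna on c: top z 0.12053263048763727 [0.49168999 0.27707295 0.11447098] 710
```

Emit:
servo_tool --rows '[{"offset": [0.5, -0.03, 0], "yaw": 0, "claw": 1}, {"offset": [0.85, -0.06, 0.2], "yaw": 0, "claw": 1}, {"offset": [0.85, -0.06, 0.6], "yaw": 0, "claw": 1}, {"offset": [0.85, -0.06, 0.8], "yaw": 0, "claw": 1}, {"offset": [0.85, -0.06, 0.8], "yaw": 0, "claw": 1}, {"offset": [0.85, -0.06, 0.8], "yaw": 0, "claw": 1}]'

```text
time: 19.65
ee_pos: [0.5007, 0.3396, 0.1119]
tcp_rot: [179.9, -0.1, 78.9]
wrist_force: [0.2, -0.8, 0.1]
opening: 0.0207
grasp_force: 39.2
```

Emit:
servo_tool --rows '[{"offset": [0, 0, 0.04], "yaw": 0, "claw": 1}, {"offset": [0, 0, 0.08], "yaw": 0, "claw": 1}, {"offset": [0, 0, 0.12], "yaw": 0, "claw": 1}, {"offset": [0, 0, 0.15], "yaw": 0, "claw": 1}, {"offset": [0, 0, 0.18], "yaw": 0, "claw": 1}, {"offset": [0, 0, 0.18], "yaw": 0, "claw": 1}]'

```text
time: 20.4
ee_pos: [0.4999, 0.34, 0.0919]
tcp_rot: [-180.0, 0.0, 79.0]
wrist_force: [0.1, 0.2, -0.0]
opening: 0.0206
grasp_force: 39.2
```

Emit:
servo_tool --rows '[{"offset": [0, 0, 0.03], "yaw": 0, "claw": 1}, {"offset": [0, 0, 0.06], "yaw": 0, "claw": 1}, {"offset": [0, 0, 0.09], "yaw": 0, "claw": 1}, {"offset": [0, 0, 0.11], "yaw": 0, "claw": 1}, {"offset": [0, 0, 0.12], "yaw": 0, "claw": 1}, {"offset": [0, 0, 0.12], "yaw": 0, "claw": 1}]'

```text
time: 21.15
ee_pos: [0.5, 0.3401, 0.0817]
tcp_rot: [180.0, -0.0, 79.0]
wrist_force: [-3.6, -2.9, 10.6]
opening: 0.0206
grasp_force: 40.5
```

Emit:
servo_tool --rows '[{"offset": [0, 0, 0.01], "yaw": 0, "claw": 1}, {"offset": [0, 0, 0.02], "yaw": 0, "claw": 1}, {"offset": [0, 0, 0.02], "yaw": 0, "claw": 1}, {"offset": [0, 0, 0], "yaw": 0, "claw": 0.7}, {"offset": [0, 0, 0], "yaw": 0, "claw": 0.5}, {"offset": [0, 0, 0], "yaw": 0, "claw": 0.5}, {"offset": [0, 0, -0.5], "yaw": 0, "claw": 0.5}, {"offset": [0, 0, -1], "yaw": 0, "claw": 0.5}]'

```text
time: 22.15
ee_pos: [0.4996, 0.3398, 0.1806]
tcp_rot: [-179.9, 0.1, 79.0]
wrist_force: [0.1, 0.7, 0.6]
opening: 0.0428
grasp_force: 0.0
```

Emit:
servo_tool --rows '[{"offset": [-0.5, 0.07, 0], "yaw": 0, "claw": 0.4}, {"offset": [-1, 0.14, 0], "yaw": 0, "claw": 0.4}]'

```text
time: 22.4
ee_pos: [0.4947, 0.2386, 0.1805]
tcp_rot: [180.0, -0.0, 79.0]
wrist_force: [0.4, -0.4, 1.0]
opening: 0.0515
grasp_force: 0.0
```

Emit:
servo_tool --rows '[{"offset": [-0.5, 0.07, 0], "yaw": 0, "claw": 0.4}, {"offset": [-1, 0.14, 0], "yaw": 0, "claw": 0.4}]'

```text
time: 22.65
ee_pos: [0.4889, 0.1369, 0.18]
tcp_rot: [-180.0, 0.0, 79.0]
wrist_force: [0.3, -0.6, -0.1]
opening: 0.0513
grasp_force: 0.0
```

Emit:
servo_tool --rows '[{"offset": [-0.5, 0.07, 0], "yaw": 0, "claw": 0.4}, {"offset": [-1, 0.14, 0], "yaw": 0, "claw": 0.4}]'

```text
time: 22.9
ee_pos: [0.4835, 0.0361, 0.1801]
tcp_rot: [-180.0, 0.0, 79.0]
wrist_force: [0.7, -0.7, -0.9]
opening: 0.051
grasp_force: 0.0
```

Emit:
servo_tool --rows '[{"offset": [-0.5, 0.07, 0], "yaw": 0, "claw": 0.4}, {"offset": [-1, 0.14, 0], "yaw": 0, "claw": 0.4}]'

```text
time: 23.15
ee_pos: [0.4781, -0.0648, 0.1801]
tcp_rot: [-180.0, 0.0, 79.0]
wrist_force: [0.3, -0.8, -0.2]
opening: 0.0516
grasp_force: 0.0
```

Emit:
servo_tool --rows '[{"offset": [-0.5, 0.07, 0], "yaw": 0, "claw": 0.4}, {"offset": [-1, 0.14, 0], "yaw": 0, "claw": 0.4}]'

```text
time: 23.4
ee_pos: [0.4728, -0.1657, 0.1801]
tcp_rot: [180.0, -0.0, 79.0]
wrist_force: [0.3, 0.6, -0.7]
opening: 0.0511
grasp_force: 0.0
```

Emit:
servo_tool --rows '[{"offset": [-0.5, 0.07, 0], "yaw": 0, "claw": 0.4}, {"offset": [-1, 0.14, 0], "yaw": 0, "claw": 0.4}]'

```text
time: 23.65
ee_pos: [0.4674, -0.2666, 0.18]
tcp_rot: [-180.0, -0.0, 79.0]
wrist_force: [0.6, 0.6, -0.2]
opening: 0.0514
grasp_force: 0.0
```

Emit:
servo_tool --rows '[{"offset": [-0.5, 0.07, 0], "yaw": 0, "claw": 0.4}, {"offset": [-1, 0.14, 0], "yaw": 0, "claw": 0.4}]'

```text
time: 23.9
ee_pos: [0.462, -0.3675, 0.18]
tcp_rot: [-180.0, -0.0, 79.0]
wrist_force: [0.3, -0.4, 0.9]
opening: 0.0512
grasp_force: 0.0
```

Emit:
servo_tool --rows '[{"offset": [-0.3, 0.07, 0], "yaw": 0, "claw": 0.4}, {"offset": [-0.3, 0.07, 0], "yaw": 0, "claw": 0.4}, {"offset": [-0.3, 0.07, 0], "yaw": 0, "claw": 0.4}]'

```text
time: 24.28
ee_pos: [0.4634, -0.3959, 0.1799]
tcp_rot: [-180.0, -0.0, 79.0]
wrist_force: [-0.5, -0.0, -0.0]
opening: 0.0513
grasp_force: 0.0
```

```bash
python3 ant.py .4615 -.409 7
```

```text
24.275 [ 0.46340331 -0.39594464  0.17989859] [-1.79960173e+02 -3.71716110e-02  7.89768176e+01]
top [ 0.46210218 -0.40939053  0.07785008] 368 side [ 0.46177582 -0.41071921] 0.010588613379798795
[ 0.461939   -0.41005487] (array([-0.145,  0.012,  1.402]), np.float64(4.363915813188315e-05))
```

Emit:
servo_tool --rows '[{"offset": [-0.14, 0.01, 0.2], "yaw": 0, "claw": 0.4}, {"offset": [-0.14, 0.01, 0.6], "yaw": 0, "claw": 0.4}, {"offset": [-0.14, 0.01, 0.9], "yaw": 0, "claw": 0.4}]'

```text
time: 24.7
ee_pos: [0.4612, -0.41, 0.0873]
tcp_rot: [-179.9, -0.0, 79.0]
wrist_force: [-1.0, -0.4, -1.3]
opening: 0.051
grasp_force: 0.0
```

Emit:
servo_tool --rows '[{"offset": [0, 0, 0.3], "yaw": 0, "claw": 0.4}, {"offset": [0, 0, 0.5], "yaw": 0, "claw": 0.4}, {"offset": [0, 0, 0.5], "yaw": 0, "claw": 0.4}, {"offset": [0, 0, 0.5], "yaw": 0, "claw": 0.8}, {"offset": [0, 0, 0.5], "yaw": 0, "claw": 1}, {"offset": [0, 0, 0.5], "yaw": 0, "claw": 1}, {"offset": [0, 0, 0.5], "yaw": 0, "claw": 1}]'

```text
time: 25.58
ee_pos: [0.4624, -0.411, 0.0418]
tcp_rot: [179.9, 0.1, 79.0]
wrist_force: [0.4, -0.3, 5.6]
opening: 0.0205
grasp_force: 39.6
```

Emit:
servo_tool --rows '[{"offset": [0, 0, -0.2], "yaw": 0, "claw": 1}, {"offset": [0, 0, -0.6], "yaw": 0, "claw": 1}, {"offset": [0, 0, -1], "yaw": 0, "claw": 1}]'

```text
time: 25.95
ee_pos: [0.4616, -0.4103, 0.1426]
tcp_rot: [180.0, 0.0, 79.0]
wrist_force: [-0.1, 0.0, 0.1]
opening: 0.0208
grasp_force: 39.1
```

Emit:
servo_tool --rows '[{"offset": [0.3, -0.03, -0.5], "yaw": 0, "claw": 1}, {"offset": [0.8, -0.1, -0.5], "yaw": 0, "claw": 1}, {"offset": [1, -0.13, -0.5], "yaw": 0, "claw": 1}]'

```text
time: 26.32
ee_pos: [0.4684, -0.3081, 0.1923]
tcp_rot: [179.9, 0.0, 79.1]
wrist_force: [0.9, -0.2, 0.2]
opening: 0.021
grasp_force: 39.2
```

Emit:
servo_tool --rows '[{"offset": [0.5, -0.07, 0], "yaw": 0, "claw": 1}, {"offset": [1, -0.13, 0], "yaw": 0, "claw": 1}]'

```text
time: 26.58
ee_pos: [0.4742, -0.2082, 0.1905]
tcp_rot: [-180.0, 0.0, 78.9]
wrist_force: [0.1, 0.5, -0.5]
opening: 0.0209
grasp_force: 39.2
```

Emit:
servo_tool --rows '[{"offset": [0.5, -0.07, 0], "yaw": 0, "claw": 1}, {"offset": [1, -0.13, 0], "yaw": 0, "claw": 1}]'

```text
time: 26.82
ee_pos: [0.4806, -0.1072, 0.1906]
tcp_rot: [180.0, 0.0, 79.0]
wrist_force: [0.6, -0.5, -0.5]
opening: 0.021
grasp_force: 39.2
```

Emit:
servo_tool --rows '[{"offset": [0.5, -0.07, 0], "yaw": 0, "claw": 1}, {"offset": [1, -0.13, 0], "yaw": 0, "claw": 1}]'

```text
time: 27.08
ee_pos: [0.487, -0.0065, 0.1907]
tcp_rot: [180.0, 0.0, 79.0]
wrist_force: [0.4, -0.4, -0.8]
opening: 0.0209
grasp_force: 39.2
```

Emit:
servo_tool --rows '[{"offset": [0.5, -0.07, 0], "yaw": 0, "claw": 1}, {"offset": [1, -0.13, 0], "yaw": 0, "claw": 1}]'

```text
time: 27.32
ee_pos: [0.4935, 0.0942, 0.1907]
tcp_rot: [180.0, 0.0, 79.0]
wrist_force: [0.7, 0.0, -0.8]
opening: 0.0208
grasp_force: 39.2
```

Emit:
servo_tool --rows '[{"offset": [0.5, -0.07, 0], "yaw": 0, "claw": 1}, {"offset": [1, -0.13, 0], "yaw": 0, "claw": 1}]'

```text
time: 27.58
ee_pos: [0.4998, 0.1949, 0.1906]
tcp_rot: [180.0, 0.0, 79.0]
wrist_force: [2.1, 0.3, -0.3]
opening: 0.0208
grasp_force: 39.2
```

Emit:
servo_tool --rows '[{"offset": [0.5, -0.07, 0], "yaw": 0, "claw": 1}, {"offset": [1, -0.13, 0], "yaw": 0, "claw": 1}, {"offset": [1, -0.13, 0], "yaw": 0, "claw": 1}, {"offset": [1, -0.13, 0], "yaw": 0, "claw": 1}]'

```text
time: 28.08
ee_pos: [0.5062, 0.2937, 0.1902]
tcp_rot: [-180.0, 0.0, 79.0]
wrist_force: [-0.6, 0.3, -0.1]
opening: 0.0213
grasp_force: 39.2
```

```bash
python3 spig.py 8
```

```text
28.075 [0.50622097 0.29368632 0.19017313] [-1.79974312e+02  4.87291965e-02  7.89973974e+01] 0.02125379076779844
a 112 [0.51049923 0.4030378  0.0536546 ] (array([ 1.086, -0.17 ,  0.803]), np.float64(-0.00029154472664048273))
b 25 [0.5068533  0.3461009  0.05473412] (array([ 0.52 , -0.096,  0.803]), np.float64(-0.00029154472664048273))
antenna on c: top z 0.11410580974612858 [0.4890071  0.28346686 0.10516144] 78
```

Emit:
servo_tool --rows '[{"offset": [0.5, -0.08, 0], "yaw": 0, "claw": 1}, {"offset": [1, -0.17, 0], "yaw": 0, "claw": 1}, {"offset": [1, -0.17, 0], "yaw": 0, "claw": 1}]'

```text
time: 28.5
ee_pos: [0.5087, 0.3968, 0.1896]
tcp_rot: [-180.0, 0.0, 79.0]
wrist_force: [0.1, -0.1, -1.3]
opening: 0.0212
grasp_force: 39.3
```

Emit:
servo_tool --rows '[{"offset": [0.09, 0, 0.3], "yaw": 0, "claw": 1}, {"offset": [0.09, 0, 0.65], "yaw": 0, "claw": 1}, {"offset": [0.09, 0, 0.8], "yaw": 0, "claw": 1}, {"offset": [0.09, 0, 0.8], "yaw": 0, "claw": 1}, {"offset": [0.09, 0, 0.8], "yaw": 0, "claw": 1}]'

```text
time: 29.12
ee_pos: [0.5111, 0.4041, 0.1122]
tcp_rot: [179.9, -0.1, 78.9]
wrist_force: [0.1, -0.8, 0.4]
opening: 0.021
grasp_force: 39.3
```

Emit:
servo_tool --rows '[{"offset": [0, 0, 0.04], "yaw": 0, "claw": 1}, {"offset": [0, 0, 0.08], "yaw": 0, "claw": 1}, {"offset": [0, 0, 0.12], "yaw": 0, "claw": 1}, {"offset": [0, 0, 0.15], "yaw": 0, "claw": 1}, {"offset": [0, 0, 0.18], "yaw": 0, "claw": 1}, {"offset": [0, 0, 0.18], "yaw": 0, "claw": 1}]'

```text
time: 29.88
ee_pos: [0.5104, 0.4042, 0.092]
tcp_rot: [-180.0, 0.0, 79.0]
wrist_force: [-1.0, -0.1, -1.1]
opening: 0.0208
grasp_force: 39.3
```

Emit:
servo_tool --rows '[{"offset": [0, 0, 0.03], "yaw": 0, "claw": 1}, {"offset": [0, 0, 0.06], "yaw": 0, "claw": 1}, {"offset": [0, 0, 0.09], "yaw": 0, "claw": 1}, {"offset": [0, 0, 0.11], "yaw": 0, "claw": 1}, {"offset": [0, 0, 0.13], "yaw": 0, "claw": 1}, {"offset": [0, 0, 0.13], "yaw": 0, "claw": 1}]'

```text
time: 30.62
ee_pos: [0.5105, 0.4044, 0.0817]
tcp_rot: [179.9, -0.1, 79.0]
wrist_force: [-5.0, -4.1, 14.4]
opening: 0.0207
grasp_force: 41.0
```

Emit:
servo_tool --rows '[{"offset": [0, 0, 0.01], "yaw": 0, "claw": 1}, {"offset": [0, 0, 0.02], "yaw": 0, "claw": 1}, {"offset": [0, 0, 0.02], "yaw": 0, "claw": 1}, {"offset": [0, 0, 0], "yaw": 0, "claw": 0.7}, {"offset": [0, 0, 0], "yaw": 0, "claw": 0.5}, {"offset": [0, 0, 0], "yaw": 0, "claw": 0.5}, {"offset": [0, 0, -0.5], "yaw": 0, "claw": 0.5}, {"offset": [0, 0, -1], "yaw": 0, "claw": 0.5}]'

```text
time: 31.62
ee_pos: [0.5101, 0.404, 0.1794]
tcp_rot: [-179.9, 0.1, 79.0]
wrist_force: [0.7, 0.2, 0.2]
opening: 0.0428
grasp_force: 0.0
```

Emit:
servo_tool --rows '[{"offset": [-0.5, -0.05, -0.3], "yaw": 0, "claw": 0}, {"offset": [-1, -0.1, -0.6], "yaw": 0, "claw": 0}]'

```text
time: 31.88
ee_pos: [0.4811, 0.3072, 0.2396]
tcp_rot: [-180.0, 0.0, 79.0]
wrist_force: [-0.5, -0.3, 0.4]
opening: 0.0772
grasp_force: 0.0
```

Emit:
servo_tool --rows '[{"offset": [-0.5, -0.05, 0], "yaw": 0, "claw": 0}, {"offset": [-1, -0.1, 0], "yaw": 0, "claw": 0}]'

```text
time: 32.12
ee_pos: [0.4521, 0.2105, 0.2393]
tcp_rot: [180.0, -0.0, 79.0]
wrist_force: [0.3, -0.3, 1.0]
opening: 0.0853
grasp_force: 0.0
```

Emit:
servo_tool --rows '[{"offset": [-0.5, -0.05, 0], "yaw": 0, "claw": 0}, {"offset": [-1, -0.1, 0], "yaw": 0, "claw": 0}, {"offset": [-1, -0.1, 0], "yaw": 0, "claw": 0}, {"offset": [-1, -0.1, 0], "yaw": 0, "claw": 0}]'

```text
time: 32.62
ee_pos: [0.4239, 0.1156, 0.2392]
tcp_rot: [180.0, -0.0, 78.9]
wrist_force: [-0.0, 0.6, 0.7]
opening: 0.0851
grasp_force: 0.0
```

```bash
cat > unit.py <<'E'
from h import *
import sys
# args: name, list of guesses x,y ; measures every unit top in view
p,d,T,o=snap("w"+sys.argv[1]);print(o["time"],o["q"][[0,5]],o["ee_pos"],o["tcp_rot"]);C,uv=cloud(d,T)
m=(C[:,2]>.078)&(C[:,2]<.096)
lab=np.zeros(d.shape,np.uint8);lab[uv[m,1],uv[m,0]]=1
ix=np.full(d.shape,-1);ix[uv[:,1],uv[:,0]]=np.arange(len(uv))
n,L=cv2.connectedComponents(lab)
for k in range(1,n):
    P=C[ix[L==k]]
    if len(P)<150: continue
    q=uv[ix[L==k]]; (a,b),r=cv2.minEnclosingCircle(P[:,:2].astype(np.float32))
    if not .029<r<.036: print("skip",a,b,r,len(P));continue
    br=p[q[:,1],q[:,0]].min(1)>140; B=P[br]; rr=np.hypot(B[:,0]-a,B[:,1]-b); B=B[rr<.025]
    if len(B)<5: print("unit",a,b,r,"no bar");continue
    w=B.mean(0)-[a,b,0]; print("unit %.4f %.4f r%.4f z%.4f bar %.1f at %.4f n%d"%(a,b,r,np.median(P[:,2]),np.degrees(np.arctan2(w[1],w[0])),np.hypot(*w[:2]),len(B)))
P=C[(C[:,2]>.1)&(C[:,2]<.125)&(C[:,0]>.47)&(C[:,1]>.25)&(C[:,1]<.43)]
if len(P): print("ant tops",P[:,2].max(),len(P))
E
python3 unit.py 9
```

```text
32.625 [ 15.2531619  116.31593547] [0.42386266 0.11564476 0.23922266] [ 1.79989552e+02 -1.95672080e-02  7.89372302e+01]
skip 0.4897562265396118 0.27184274792671204 0.010740379802882671 156
unit 0.4376 0.1861 r0.0323 z0.0854 bar -46.1 at 0.0170 n160
skip 0.8180433511734009 -0.011600007303059101 0.04714449867606163 1272
unit 0.4451 -0.0053 r0.0324 z0.0854 bar 80.4 at 0.0162 n109
skip 0.0322440043091774 0.04050762578845024 0.05447382852435112 661
ant tops 0.12026403736522315 295
```

View pics/w9.png

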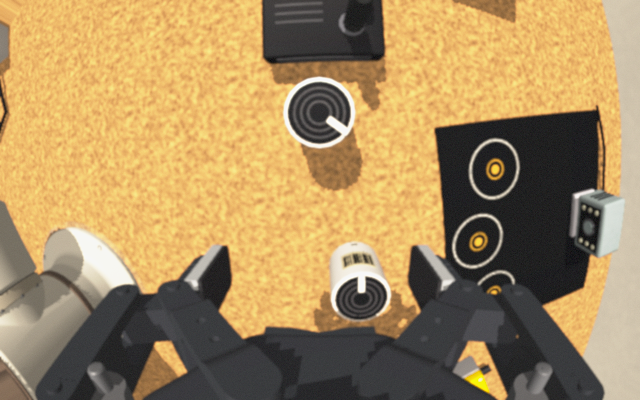

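Unit L's top is at (319,112), with its bar pointing down-right. Go over it, descend, grip and lift.

Emit:
servo_tool --rows '[{"offset": [0.5, 0, 0.2], "yaw": 0, "claw": 0}, {"offset": [0.72, 0, 0.5], "yaw": 0, "claw": 0}, {"offset": [0.72, 0, 0.8], "yaw": 0, "claw": 0}, {"offset": [0.72, 0, 0.8], "yaw": 0, "claw": 0}]'

```text
time: 33.17
ee_pos: [0.4363, 0.1869, 0.1569]
tcp_rot: [-179.8, 0.2, 79.1]
wrist_force: [-0.1, -0.1, 0.8]
opening: 0.0854
grasp_force: 0.0
```

Emit:
servo_tool --rows '[{"offset": [0, 0, 0.3], "yaw": 0, "claw": 0}, {"offset": [0, 0, 0.6], "yaw": 0, "claw": 0}, {"offset": [0, 0, 0.9], "yaw": 0, "claw": 0}, {"offset": [0, 0, 1], "yaw": 0, "claw": 0}, {"offset": [0, 0, 1], "yaw": 0, "claw": 0}, {"offset": [0, 0, 1], "yaw": 0, "claw": 0.2}, {"offset": [0, 0, 1], "yaw": 0, "claw": 0.6}, {"offset": [0, 0, 1], "yaw": 0, "claw": 0.6}, {"offset": [0, 0, 1], "yaw": 0, "claw": 0.6}]' --squeeze 60

```text
time: 34.3
ee_pos: [0.4383, 0.1867, 0.0611]
tcp_rot: [179.9, -0.1, 79.0]
wrist_force: [-0.8, -0.4, 4.9]
opening: 0.0628
grasp_force: 65.3
```

```bash
python3 - <<'E'
from h import *
for w,cs in (("w9",[(495,170),(478,241)]),("w2",[(47,79),(95,89),(160,51)])):
    f=np.load(w+".npz");p,d,T=f["p"],f["d"],f["T"]
    hsv=cv2.cvtColor(p,cv2.COLOR_RGB2HSV);H,S,V=[hsv[...,k].astype(int) for k in range(3)]
    for c in cs:
        m=np.zeros(d.shape,bool);y,x=c[1],c[0];m[y-14:y+15,x-16:x+17]=1
        m&=(H>8)&(H<28)&(S>120)&(V>90)
        print(w,fitc(cast("wrist",cont(m,c),.006,T=T)))
o=get_obs();print(o["ee_pos"],o["opening"],o["grasp_force"],o["tcp_rot"])
E
```

```text
w9 (array([0.65021664, 0.08410346]), np.float64(0.01439431013961443))
w9 (array([ 0.62010296, -0.01212755]), np.float64(0.014534830886765167))
w2 (array([0.64993138, 0.08497975]), np.float64(0.014724359283213197))
w2 (array([ 0.61958503, -0.01139023]), np.float64(0.01457316404974273))
w2 (array([ 0.64896897, -0.1078514 ]), np.float64(0.014226492169601961))
[0.43825766 0.18665382 0.06110376] 0.06283159013860184 65.25077104568481 [ 1.79883067e+02 -9.64690332e-02  7.89761450e+01]
```

Emit:
servo_tool --rows '[{"offset": [0, 0, -0.2], "yaw": 0, "claw": 0.6}, {"offset": [0, 0, -0.5], "yaw": 0, "claw": 0.6}, {"offset": [-0.1, 0.4, -0.6], "yaw": 0, "claw": 0.6}, {"offset": [-0.26, 0.8, -0.6], "yaw": 0, "claw": 0.6}, {"offset": [-0.26, 1, -0.6], "yaw": 0, "claw": 0.6}]'

```text
time: 34.92
ee_pos: [0.5323, 0.1403, 0.1199]
tcp_rot: [179.9, -0.0, 78.9]
wrist_force: [0.3, 0.1, -3.1]
opening: 0.063
grasp_force: 67.2
```

Emit:
servo_tool --rows '[{"offset": [-0.13, 0.4, 0], "yaw": 0, "claw": 0.6}, {"offset": [-0.2, 0.8, 0], "yaw": 0, "claw": 0.6}, {"offset": [-0.26, 1, 0], "yaw": 0, "claw": 0.6}]'

```text
time: 35.3
ee_pos: [0.6254, 0.0961, 0.1193]
tcp_rot: [180.0, -0.0, 78.9]
wrist_force: [-0.2, -0.1, -2.4]
opening: 0.0626
grasp_force: 67.5
```

Emit:
servo_tool --rows '[{"offset": [-0.08, 0.15, 0], "yaw": -0.03, "claw": 0.6}, {"offset": [-0.08, 0.28, 0], "yaw": -0.065, "claw": 0.6}, {"offset": [-0.08, 0.28, 0], "yaw": -0.065, "claw": 0.6}, {"offset": [-0.08, 0.28, 0], "yaw": -0.065, "claw": 0.6}]'

```text
time: 35.8
ee_pos: [0.6494, 0.0839, 0.1194]
tcp_rot: [-180.0, -0.0, 90.5]
wrist_force: [-0.6, -0.4, -1.9]
opening: 0.0632
grasp_force: 67.5
```

```bash
python3 - <<'E'
from h import *
o=get_obs();print(o["ee_pos"],o["opening"],o["tcp_rot"]);print(go(.65,.0845,.068,90.7))
E
```

```text
[0.64936783 0.0838779  0.11940709] 0.06320855523151579 [-1.79979976e+02 -2.15809836e-03  9.05462054e+01]
(array([0.006, 0.007, 0.514]), np.float64(-0.0008544146734244072))
```

Emit:
servo_tool --rows '[{"offset": [0.01, 0.01, 0.2], "yaw": 0, "claw": 0.6}, {"offset": [0.01, 0.01, 0.4], "yaw": 0, "claw": 0.6}, {"offset": [0.01, 0.01, 0.48], "yaw": 0, "claw": 0.6}, {"offset": [0.01, 0.01, 0.52], "yaw": 0, "claw": 0.6}, {"offset": [0.01, 0.01, 0.52], "yaw": 0, "claw": 0.6}, {"offset": [0.01, 0.01, 0.52], "yaw": 0, "claw": 0.2}, {"offset": [0.01, 0.01, 0.52], "yaw": 0, "claw": 0}, {"offset": [0.01, 0.01, 0.52], "yaw": 0, "claw": 0}, {"offset": [0.01, 0.01, 0.52], "yaw": 0, "claw": 0}, {"offset": [0.01, 0.01, 0.2], "yaw": 0, "claw": 0}]'

```text
time: 37.05
ee_pos: [0.6493, 0.0846, 0.0969]
tcp_rot: [-179.7, 0.0, 90.7]
wrist_force: [0.6, -0.2, 0.8]
opening: 0.0851
grasp_force: 0.0
```

Emit:
servo_tool --rows '[{"offset": [0, 0, -0.5], "yaw": 0, "claw": 0}, {"offset": [0, 0, -1], "yaw": 0, "claw": 0}, {"offset": [-0.5, -0.5, -1], "yaw": 0, "claw": 0}, {"offset": [-1, -1, -1], "yaw": 0, "claw": 0}]'

```text
time: 37.55
ee_pos: [0.563, -0.0053, 0.1997]
tcp_rot: [179.9, 0.0, 90.7]
wrist_force: [-0.0, -1.0, 0.6]
opening: 0.0854
grasp_force: 0.0
```

Emit:
servo_tool --rows '[{"offset": [-0.2, -0.3, 0], "yaw": -0.055, "claw": 0}, {"offset": [-0.22, -0.47, 0], "yaw": -0.11, "claw": 0}, {"offset": [-0.22, -0.47, 0], "yaw": -0.165, "claw": 0}, {"offset": [-0.22, -0.47, 0], "yaw": -0.22, "claw": 0}, {"offset": [-0.22, -0.47, 0], "yaw": -0.275, "claw": 0}, {"offset": [-0.22, -0.47, 0], "yaw": -0.33, "claw": 0}, {"offset": [-0.22, -0.47, 0], "yaw": -0.33, "claw": 0}, {"offset": [-0.22, -0.47, 0], "yaw": -0.33, "claw": 0}]'

```text
time: 38.55
ee_pos: [0.5166, -0.0273, 0.1993]
tcp_rot: [180.0, 0.0, 149.9]
wrist_force: [0.4, -0.1, 0.0]
opening: 0.0849
grasp_force: 0.0
```

```bash
python3 unit.py 10; python3 -c "
from h import *
print(go(.445,-.0055,.06,150))"
```

```text
38.55 [-3.01963919 27.12423436] [ 0.51664735 -0.02725833  0.1993486 ] [1.79998188e+02 5.63935216e-03 1.49856126e+02]
skip 0.5001097321510315 0.3361760377883911 0.011008958332240582 194
skip 0.49086084961891174 0.27263200283050537 0.011361394077539444 259
unit 0.4453 -0.0063 r0.0323 z0.0854 bar 82.1 at 0.0169 n220
unit 0.4692 -0.1534 r0.0324 z0.0854 bar 148.9 at 0.0168 n149
unit 0.6509 0.0834 r0.0323 z0.0911 bar -32.7 at 0.0168 n103
skip 0.5968713760375977 -0.2828403115272522 0.01963491551578045 437
skip 0.8116199970245361 0.01916518062353134 0.023974770680069923 190
ant tops 0.12077810225227875 906
(array([ 0.729, -0.171,  1.393]), np.float64(-0.0005871959079944608))
```

View pics/w10.png

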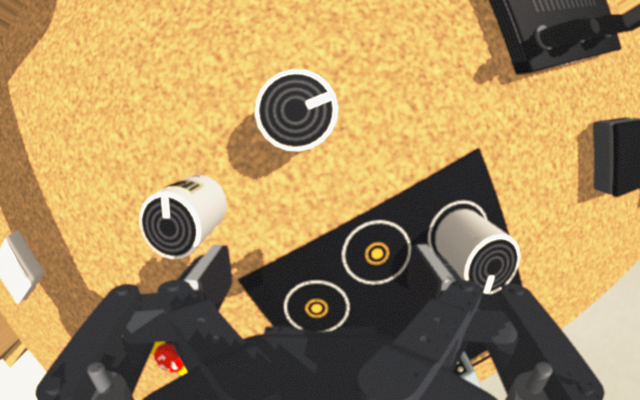

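The view shows unit L standing in ring a. Unit M is at (297,110) with its bar to the right. Unit R, at (168,222), has been knocked to (0.469,-0.153). Next is unit M.

Emit:
servo_tool --rows '[{"offset": [0.5, -0.12, 0], "yaw": 0, "claw": 0}, {"offset": [0.73, -0.17, 0.2], "yaw": 0, "claw": 0}, {"offset": [0.73, -0.17, 0.4], "yaw": 0, "claw": 0}, {"offset": [0.73, -0.17, 0.4], "yaw": 0, "claw": 0}]'

```text
time: 39.1
ee_pos: [0.4441, -0.0055, 0.1584]
tcp_rot: [-180.0, -0.1, 150.0]
wrist_force: [-0.2, -0.1, 0.7]
opening: 0.0852
grasp_force: 0.0
```

Emit:
servo_tool --rows '[{"offset": [0, 0, 0.3], "yaw": 0, "claw": 0}, {"offset": [0, 0, 0.6], "yaw": 0, "claw": 0}, {"offset": [0, 0, 0.9], "yaw": 0, "claw": 0}, {"offset": [0, 0, 0.99], "yaw": 0, "claw": 0}, {"offset": [0, 0, 0.99], "yaw": 0, "claw": 0}, {"offset": [0, 0, 0.99], "yaw": 0, "claw": 0.2}, {"offset": [0, 0, 0.99], "yaw": 0, "claw": 0.6}, {"offset": [0, 0, 0.99], "yaw": 0, "claw": 0.6}, {"offset": [0, 0, 0.99], "yaw": 0, "claw": 0.6}]'

```text
time: 40.22
ee_pos: [0.4458, -0.0057, 0.062]
tcp_rot: [179.9, 0.1, 150.1]
wrist_force: [-1.6, -1.6, 5.4]
opening: 0.0629
grasp_force: 65.5
```

Emit:
servo_tool --rows '[{"offset": [0, 0, -0.2], "yaw": 0, "claw": 0.6}, {"offset": [0, 0, -0.6], "yaw": 0, "claw": 0.6}, {"offset": [-0.3, 0, -0.6], "yaw": 0.055, "claw": 0.6}, {"offset": [-0.6, 0, -0.6], "yaw": 0.11, "claw": 0.6}, {"offset": [-0.6, 0, -0.6], "yaw": 0.165, "claw": 0.6}, {"offset": [-0.6, 0, -0.6], "yaw": 0.22, "claw": 0.6}, {"offset": [-0.6, 0, -0.6], "yaw": 0.275, "claw": 0.6}, {"offset": [-0.6, 0, -0.6], "yaw": 0.33, "claw": 0.6}, {"offset": [-0.6, 0, -0.6], "yaw": 0.385, "claw": 0.6}, {"offset": [-0.6, 0, -0.6], "yaw": 0.44, "claw": 0.6}, {"offset": [-0.6, 0, -0.6], "yaw": 0.455, "claw": 0.6}, {"offset": [-0.6, 0, -0.6], "yaw": 0.455, "claw": 0.6}]'

```text
time: 41.72
ee_pos: [0.497, -0.0355, 0.1207]
tcp_rot: [180.0, -0.0, 68.2]
wrist_force: [-1.4, 0.1, -3.2]
opening: 0.0627
grasp_force: 66.5
```

```bash
python3 - <<'E'
from h import *
o=get_obs();print(o["ee_pos"],o["opening"],o["tcp_rot"],o["q"]);print(go(.62,-.0115,.068,68))
E
```

```text
[ 0.4970175  -0.03548768  0.12070809] 0.0626944346191546 [ 1.79980613e+02 -9.41173030e-03  6.81973871e+01] [-4.08567904e+00 -2.64034326e+00 -1.23201432e+01  8.02988688e+01
  3.06569183e-03  1.07716936e+02]
(array([0.679, 1.053, 0.528]), np.float64(0.001096594853729016))
```

Emit:
servo_tool --rows '[{"offset": [0.3, 0.4, 0], "yaw": 0, "claw": 0.6}, {"offset": [0.5, 0.8, 0], "yaw": 0, "claw": 0.6}, {"offset": [0.68, 1, 0], "yaw": 0, "claw": 0.6}, {"offset": [0.68, 1, 0], "yaw": 0, "claw": 0.6}]'

```text
time: 42.22
ee_pos: [0.6161, -0.009, 0.1196]
tcp_rot: [-180.0, 0.0, 68.3]
wrist_force: [-0.3, -0.9, -2.8]
opening: 0.0629
grasp_force: 67.7
```

Emit:
servo_tool --rows '[{"offset": [0, 0.05, 0.2], "yaw": 0, "claw": 0.6}, {"offset": [0, 0.05, 0.4], "yaw": 0, "claw": 0.6}, {"offset": [0, 0.05, 0.48], "yaw": 0, "claw": 0.6}, {"offset": [0, 0.05, 0.53], "yaw": 0, "claw": 0.6}, {"offset": [0, 0.05, 0.53], "yaw": 0, "claw": 0.6}]'

```text
time: 42.85
ee_pos: [0.6195, -0.0116, 0.0681]
tcp_rot: [180.0, -0.0, 68.2]
wrist_force: [-2.5, 0.6, 0.9]
opening: 0.063
grasp_force: 67.8
```

Emit:
servo_tool --rows '[{"offset": [0, 0, 0], "yaw": 0, "claw": 0.2}, {"offset": [0, 0, 0], "yaw": 0, "claw": 0}, {"offset": [0, 0, 0], "yaw": 0, "claw": 0}, {"offset": [0, 0, 0], "yaw": 0, "claw": 0}, {"offset": [0, 0, -0.3], "yaw": 0, "claw": 0}, {"offset": [0, 0, -0.7], "yaw": 0, "claw": 0}, {"offset": [0, 0, -1], "yaw": 0, "claw": 0}]'

```text
time: 43.72
ee_pos: [0.6199, -0.0114, 0.169]
tcp_rot: [179.9, -0.0, 68.2]
wrist_force: [0.0, 0.2, 0.2]
opening: 0.0853
grasp_force: 0.0
```

Emit:
servo_tool --rows '[{"offset": [-0.4, -0.1, -0.3], "yaw": 0, "claw": 0}, {"offset": [-0.8, -0.2, -0.3], "yaw": 0, "claw": 0}, {"offset": [-1, -0.27, -0.3], "yaw": 0, "claw": 0}]'

```text
time: 44.1
ee_pos: [0.5567, -0.0954, 0.1977]
tcp_rot: [180.0, -0.0, 68.1]
wrist_force: [-0.3, -0.5, 0.7]
opening: 0.0852
grasp_force: 0.0
```

Emit:
servo_tool --rows '[{"offset": [-0.4, 0, 0], "yaw": -0.059, "claw": 0}, {"offset": [-0.57, 0, 0], "yaw": -0.118, "claw": 0}, {"offset": [-0.57, 0, 0], "yaw": -0.177, "claw": 0}, {"offset": [-0.57, 0, 0], "yaw": -0.236, "claw": 0}, {"offset": [-0.57, 0, 0], "yaw": -0.295, "claw": 0}, {"offset": [-0.57, 0, 0], "yaw": -0.354, "claw": 0}, {"offset": [-0.57, 0, 0], "yaw": -0.413, "claw": 0}, {"offset": [-0.57, 0, 0], "yaw": -0.472, "claw": 0}, {"offset": [-0.57, 0, 0], "yaw": -0.531, "claw": 0}, {"offset": [-0.57, 0, 0], "yaw": -0.59, "claw": 0}, {"offset": [-0.57, 0, 0], "yaw": -0.649, "claw": 0}, {"offset": [-0.57, 0, 0], "yaw": -0.649, "claw": 0}]'

```text
time: 45.6
ee_pos: [0.5362, -0.1468, 0.1968]
tcp_rot: [180.0, -0.0, -175.1]
wrist_force: [-0.5, -0.2, 0.5]
opening: 0.0852
grasp_force: 0.0
```

```bash
python3 unit.py 11; python3 -c "
from h import *
print(go(.469,-.1534,.06,185))"
```

```text
45.6 [-15.31964668 -20.25472662] [ 0.53622538 -0.14683749  0.1968272 ] [ 1.79976777e+02 -2.96593242e-02 -1.75064918e+02]
unit 0.4691 -0.1540 r0.0321 z0.0854 bar 146.3 at 0.0168 n224
skip 0.5971736907958984 -0.28254684805870056 0.019754089415073395 960
skip 0.59975266456604 0.00021083280444145203 0.021472224965691566 263
(array([ 0.675, -0.009,  1.369]), np.float64(-0.0013037891616205697))
```

Emit:
servo_tool --rows '[{"offset": [0.4, 0, 0], "yaw": 0, "claw": 0}, {"offset": [0.67, 0, 0.2], "yaw": 0, "claw": 0}, {"offset": [0.67, 0, 0.4], "yaw": 0, "claw": 0}, {"offset": [0.67, 0, 0.4], "yaw": 0, "claw": 0}]'

```text
time: 46.15
ee_pos: [0.4687, -0.1527, 0.1562]
tcp_rot: [179.9, -0.1, -175.2]
wrist_force: [0.4, 1.2, 0.2]
opening: 0.0856
grasp_force: 0.0
```

Emit:
servo_tool --rows '[{"offset": [0, 0, 0.3], "yaw": 0, "claw": 0}, {"offset": [0, 0, 0.6], "yaw": 0, "claw": 0}, {"offset": [0, 0, 0.9], "yaw": 0, "claw": 0}, {"offset": [0, 0, 0.97], "yaw": 0, "claw": 0}, {"offset": [0, 0, 0.97], "yaw": 0, "claw": 0}, {"offset": [0, 0, 0.97], "yaw": 0, "claw": 0.2}, {"offset": [0, 0, 0.97], "yaw": 0, "claw": 0.6}, {"offset": [0, 0, 0.97], "yaw": 0, "claw": 0.6}, {"offset": [0, 0, 0.97], "yaw": 0, "claw": 0.6}]'

```text
time: 47.28
ee_pos: [0.4705, -0.1533, 0.0621]
tcp_rot: [-179.9, 0.2, -175.0]
wrist_force: [-0.6, 0.3, 5.4]
opening: 0.0631
grasp_force: 65.7
```

Emit:
servo_tool --rows '[{"offset": [0, 0, -0.3], "yaw": 0, "claw": 0.6}, {"offset": [0, 0, -0.6], "yaw": 0.058, "claw": 0.6}, {"offset": [-0.2, 0, -0.6], "yaw": 0.116, "claw": 0.6}, {"offset": [-0.4, 0, -0.6], "yaw": 0.174, "claw": 0.6}, {"offset": [-0.6, 0, -0.6], "yaw": 0.232, "claw": 0.6}, {"offset": [-0.6, 0, -0.6], "yaw": 0.29, "claw": 0.6}, {"offset": [-0.6, 0, -0.6], "yaw": 0.348, "claw": 0.6}, {"offset": [-0.6, 0, -0.6], "yaw": 0.406, "claw": 0.6}, {"offset": [-0.6, 0, -0.6], "yaw": 0.464, "claw": 0.6}, {"offset": [-0.6, 0, -0.6], "yaw": 0.522, "claw": 0.6}, {"offset": [-0.6, 0, -0.6], "yaw": 0.58, "claw": 0.6}, {"offset": [-0.6, 0, -0.6], "yaw": 0.622, "claw": 0.6}]'

```text
time: 48.78
ee_pos: [0.5293, -0.1477, 0.1206]
tcp_rot: [180.0, -0.0, 72.7]
wrist_force: [0.5, -0.2, -2.5]
opening: 0.0629
grasp_force: 66.5
```

```bash
python3 - <<'E'
from h import *
o=get_obs();print(o["ee_pos"],o["opening"],o["tcp_rot"],o["q"]);print(go(.6491,-.1075,.068,72.9))
E
```

```text
[ 0.52928495 -0.14772892  0.12064743] 0.06287930903052907 [ 1.79990432e+02 -1.58294477e-03  7.27312414e+01] [-1.55955930e+01  4.35391640e+00 -5.24775046e+00  8.03887234e+01
  1.30291502e-03  9.16731659e+01]
(array([0.74 , 1.025, 0.527]), np.float64(-0.0009375479387477033))
```

Emit:
servo_tool --rows '[{"offset": [0.2, 0.4, 0], "yaw": 0, "claw": 0.6}, {"offset": [0.5, 0.8, 0], "yaw": 0, "claw": 0.6}, {"offset": [0.74, 1, 0], "yaw": 0, "claw": 0.6}, {"offset": [0.74, 1, 0], "yaw": 0, "claw": 0.6}]'

```text
time: 49.28
ee_pos: [0.6477, -0.1049, 0.1197]
tcp_rot: [-180.0, -0.0, 73.1]
wrist_force: [-0.2, 0.4, -3.0]
opening: 0.0628
grasp_force: 67.6
```

Emit:
servo_tool --rows '[{"offset": [0, 0.02, 0.2], "yaw": 0, "claw": 0.6}, {"offset": [0, 0.02, 0.4], "yaw": 0, "claw": 0.6}, {"offset": [0, 0.02, 0.48], "yaw": 0, "claw": 0.6}, {"offset": [0, 0.02, 0.53], "yaw": 0, "claw": 0.6}, {"offset": [0, 0.02, 0.53], "yaw": 0, "claw": 0.6}]'

```text
time: 49.9
ee_pos: [0.6481, -0.1069, 0.0681]
tcp_rot: [180.0, 0.0, 73.0]
wrist_force: [-2.2, -0.7, 3.0]
opening: 0.063
grasp_force: 67.7
```

Emit:
servo_tool --rows '[{"offset": [0, 0, 0], "yaw": 0, "claw": 0.2}, {"offset": [0, 0, 0], "yaw": 0, "claw": 0}, {"offset": [0, 0, 0], "yaw": 0, "claw": 0}, {"offset": [0, 0, 0], "yaw": 0, "claw": 0}, {"offset": [0, 0, -0.3], "yaw": 0, "claw": 0}, {"offset": [0, 0, -0.7], "yaw": 0, "claw": 0}, {"offset": [0, 0, -1], "yaw": 0, "claw": 0}]'

```text
time: 50.78
ee_pos: [0.6486, -0.1067, 0.1691]
tcp_rot: [179.9, -0.0, 73.0]
wrist_force: [0.8, 0.6, 0.6]
opening: 0.0855
grasp_force: 0.0
```

Emit:
servo_tool --rows '[{"offset": [-0.4, -0.3, -0.4], "yaw": 0, "claw": 0}, {"offset": [-0.7, -0.6, -0.6], "yaw": 0, "claw": 0}, {"offset": [-1, -0.9, -0.6], "yaw": 0, "claw": 0}, {"offset": [-1, -0.9, -0.6], "yaw": 0, "claw": 0}, {"offset": [-1, -0.9, -0.6], "yaw": 0, "claw": 0}]'

```text
time: 51.4
ee_pos: [0.5334, -0.1761, 0.2274]
tcp_rot: [180.0, -0.0, 73.0]
wrist_force: [-0.0, 0.0, -0.3]
opening: 0.0855
grasp_force: 0.0
```

```bash
python3 unit.py 12
```

```text
51.4 [-18.27216955  88.71269956] [ 0.53344404 -0.17608212  0.22735649] [ 1.79968596e+02 -9.68604631e-03  7.30151364e+01]
unit 0.6174 -0.0204 r0.0303 z0.0909 bar -111.0 at 0.0155 n309
skip 0.8166358470916748 -0.04371671378612518 0.0280685443431139 469
unit 0.6488 -0.1052 r0.0321 z0.0913 bar 34.8 at 0.0174 n137
skip 0.5952955484390259 -0.28208935260772705 0.018670855090022087 369
```

View pics/w12.png

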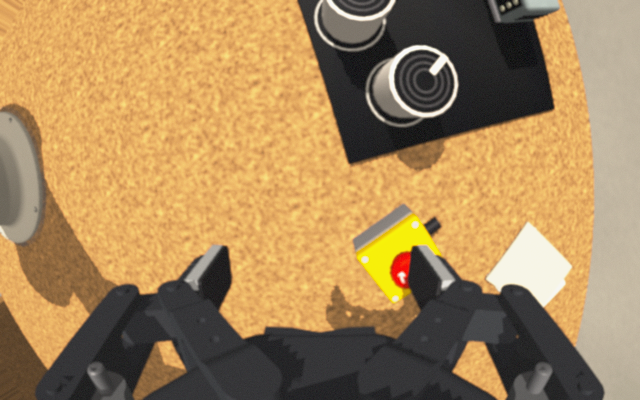

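Unit c is in its ring, with its bar toward the reader. Unit b is cut off at the top edge (355,20), so I'll step toward it to check before power-on.

Emit:
servo_tool --rows '[{"offset": [0.5, -0.2, -0.2], "yaw": 0, "claw": 0}, {"offset": [1, -0.4, -0.4], "yaw": 0, "claw": 0}, {"offset": [1, -0.4, -0.4], "yaw": 0, "claw": 0}, {"offset": [1, -0.4, -0.4], "yaw": 0, "claw": 0}]'

```text
time: 51.95
ee_pos: [0.5246, -0.0683, 0.2667]
tcp_rot: [-180.0, 0.0, 73.1]
wrist_force: [0.3, 0.5, -0.3]
opening: 0.0852
grasp_force: 0.0
```

```bash
python3 unit.py 13; python3 - <<'E'
from h import *
f=np.load("w13.npz");p,d,T=f["p"],f["d"],f["T"];i=camera_info("wrist")
hsv=cv2.cvtColor(p,cv2.COLOR_RGB2HSV);H,S,V=[hsv[...,k].astype(int) for k in range(3)]
print(go(.5970,-.2830,.13,73))
E
```

```text
51.95 [-7.40986007 99.45832015] [ 0.52463354 -0.06828815  0.26667465] [-1.79970135e+02  1.77525843e-02  7.31318280e+01]
unit 0.6508 0.0832 r0.0322 z0.0913 bar -32.8 at 0.0169 n114
skip 0.8173830509185791 -0.012513265945017338 0.04671104624867439 2352
unit 0.6201 -0.0109 r0.0323 z0.0914 bar 0.5 at 0.0170 n130
unit 0.6489 -0.1043 r0.0322 z0.0913 bar 32.0 at 0.0170 n111
skip 0.005910971201956272 -0.0001448779075872153 0.07522006332874298 800
(array([-1.836,  1.32 ,  1.363]), np.float64(0.0003387367124026418))
```

View pics/w13.png

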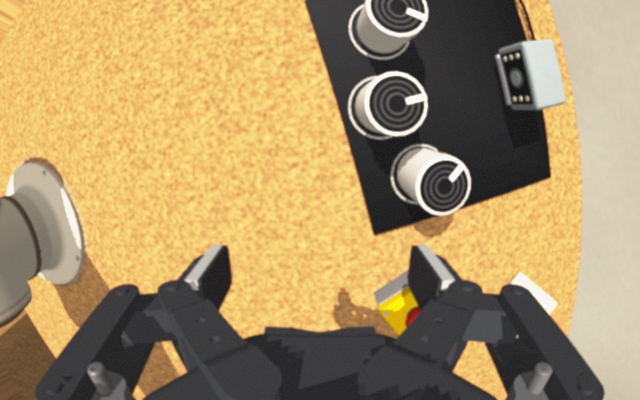

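All three units stand in their rings with labels toward the reader: bars at (417,15), (415,99) and (457,170). Now the stop button.

Emit:
servo_tool --rows '[{"offset": [-0.4, 0.3, 0], "yaw": 0, "claw": 0}, {"offset": [-0.92, 0.66, 0.2], "yaw": 0, "claw": 0}]'

```text
time: 52.25
ee_pos: [0.5601, -0.1743, 0.2489]
tcp_rot: [179.9, -0.0, 73.1]
wrist_force: [0.0, 0.8, 0.5]
opening: 0.0855
grasp_force: 0.0
```

Emit:
servo_tool --rows '[{"offset": [-0.4, 0.3, 0.2], "yaw": 0, "claw": 0}, {"offset": [-0.92, 0.66, 0.6], "yaw": 0, "claw": 0}, {"offset": [-0.92, 0.66, 0.8], "yaw": 0, "claw": 0}, {"offset": [-0.92, 0.66, 0.8], "yaw": 0, "claw": 0}, {"offset": [-0.92, 0.66, 0.8], "yaw": 0, "claw": 0}]'

```text
time: 52.88
ee_pos: [0.5954, -0.2799, 0.1693]
tcp_rot: [180.0, -0.0, 73.0]
wrist_force: [0.1, 0.4, -0.1]
opening: 0.086
grasp_force: 0.0
```

```bash
python3 - <<'E'
from h import *
p,d,T,o=snap("w14");print(o["q"],o["ee_pos"]);C,uv=cloud(d,T)
P=C[sel(C,.597,-.283,.03,.076,.095)];print(cv2.minEnclosingCircle(P[:,:2].astype(np.float32)),np.median(P[:,2]),len(P))
print(go(.5972,-.2828,.084,73))
E
```

```text
[-2.51792507e+01  1.91899122e+01  1.73970189e+01  8.81831368e+01
  4.85157082e-03  8.18101601e+01] [ 0.59542637 -0.27989844  0.16930761]
((0.5978368520736694, -0.2829582989215851), 0.020276201888918877) 0.0811266891624835 2178
(array([-0.026,  0.022,  0.86 ]), np.float64(0.00024943735308448193))
```

Emit:
servo_tool --rows '[{"offset": [-0.02, 0.03, 0.3], "yaw": 0, "claw": 0}, {"offset": [-0.02, 0.03, 0.6], "yaw": 0, "claw": 0}, {"offset": [-0.02, 0.03, 0.8], "yaw": 0, "claw": 0}, {"offset": [-0.02, 0.03, 0.85], "yaw": 0, "claw": 0.2}, {"offset": [-0.02, 0.03, 0.85], "yaw": 0, "claw": 0.3}, {"offset": [-0.02, 0.03, 0.85], "yaw": 0, "claw": 0.45}, {"offset": [-0.02, 0.03, 0.85], "yaw": 0, "claw": 0.8}, {"offset": [-0.02, 0.03, 0.85], "yaw": 0, "claw": 0.8}, {"offset": [-0.02, 0.03, 0.85], "yaw": 0, "claw": 0.8}]' --squeeze 30

```text
time: 54.05
ee_pos: [0.5977, -0.2826, 0.0847]
tcp_rot: [180.0, 0.0, 73.0]
wrist_force: [-3.9, 2.0, 5.4]
opening: 0.0379
grasp_force: 31.3
```

Emit:
servo_tool --rows '[{"offset": [0, 0, 0], "yaw": 0.05, "claw": 0.8}, {"offset": [0, 0, 0], "yaw": 0.1, "claw": 0.8}, {"offset": [0, 0, 0], "yaw": 0.15, "claw": 0.8}, {"offset": [0, 0, 0], "yaw": 0.2, "claw": 0.8}, {"offset": [0, 0, 0], "yaw": 0.25, "claw": 0.8}, {"offset": [0, 0, 0], "yaw": 0.3, "claw": 0.8}, {"offset": [0, 0, 0], "yaw": 0.3, "claw": 0.8}, {"offset": [0, 0, 0], "yaw": 0.3, "claw": 0.8}]'

```text
time: 55.05
ee_pos: [0.5982, -0.2831, 0.085]
tcp_rot: [179.9, -0.1, 19.0]
wrist_force: [-2.5, -1.5, 6.1]
opening: 0.0381
grasp_force: 31.2
```

Emit:
servo_tool --rows '[{"offset": [0, 0, 0], "yaw": 0, "claw": 0.4}, {"offset": [0, 0, 0], "yaw": 0, "claw": 0.1}, {"offset": [0, 0, 0], "yaw": 0, "claw": 0}, {"offset": [0, 0, 0], "yaw": 0, "claw": 0}, {"offset": [0, 0, 0], "yaw": 0, "claw": 0}, {"offset": [0, 0, -0.4], "yaw": 0, "claw": 0}, {"offset": [0, 0, -0.8], "yaw": 0, "claw": 0}, {"offset": [0, 0, -1], "yaw": 0, "claw": 0}, {"offset": [0, 0, -1], "yaw": 0, "claw": 0}, {"offset": [0, 0, -1], "yaw": 0, "claw": 0}]'

```text
time: 56.3
ee_pos: [0.5975, -0.2825, 0.1821]
tcp_rot: [-179.9, 0.1, 19.0]
wrist_force: [0.7, 0.2, -0.6]
opening: 0.0852
grasp_force: 0.0
```

```bash
python3 - <<'E'
from h import *
p,d,T,o=snap("w15");print(o["time"],o["tcp_rot"]);C,uv=cloud(d,T)
P=C[sel(C,.597,-.283,.03,.076,.1)];print(cv2.minEnclosingCircle(P[:,:2].astype(np.float32)),np.median(P[:,2]),len(P))
E
python3 unit.py 16
```

```text
56.3 [-1.79939745e+02  6.15837795e-02  1.90352540e+01]
((0.5981246829032898, -0.28319451212882996), 0.020526668056845665) 0.08940993104490859 2248
56.35 [-25.30211726 135.66607356] [ 0.59737976 -0.28240944  0.18178521] [-1.79914959e+02  8.76947960e-02  1.90318747e+01]
skip 0.659294605255127 0.09242428839206696 0.045191120356321335 1573
unit 0.6491 -0.1050 r0.0329 z0.0913 bar 34.5 at 0.0172 n140
unit 0.6209 -0.0118 r0.0326 z0.0912 bar 5.1 at 0.0168 n91
skip 0.5982689261436462 -0.2833651304244995 0.02045491710305214 2228
```

The head is up at 0.0894 m. I'll back off and take a last overall look.

Emit:
servo_tool --rows '[{"offset": [-0.5, 0.2, -0.5], "yaw": 0, "claw": 0}, {"offset": [-1, 0.4, -0.8], "yaw": 0, "claw": 0}, {"offset": [-1, 0.4, -0.8], "yaw": 0, "claw": 0}, {"offset": [-1, 0.4, -0.8], "yaw": 0, "claw": 0}, {"offset": [-1, 0.4, -0.8], "yaw": 0, "claw": 0}]'

```text
time: 57.02
ee_pos: [0.5168, -0.3522, 0.2617]
tcp_rot: [-179.9, 0.1, 19.1]
wrist_force: [-0.1, -0.0, -0.4]
opening: 0.0856
grasp_force: 0.0
```

```bash
python3 - <<'E'
from h import *
p,d=camera("top");a=cv2.resize(p[120:270,200:440,::-1],(800,500),interpolation=cv2.INTER_CUBIC);cv2.imwrite("pics/end.png",a)
E
python3 unit.py 17
```

```text
57.075 [-34.26701914 126.62968519] [ 0.51683791 -0.35206855  0.2617583 ] [-1.79883178e+02  7.37085962e-02  1.91033581e+01]
unit 0.6427 0.0805 r0.0302 z0.0906 bar -146.7 at 0.0170 n80
unit 0.6204 -0.0114 r0.0330 z0.0911 bar 3.2 at 0.0170 n57
unit 0.6488275527954102 -0.10551714152097702 0.03233134001493454 no bar
skip 0.5976607203483582 -0.28334930539131165 0.020005622878670692 1303
skip 0.3977075517177582 -1.1000808477401733 0.08175467699766159 454
```

View pics/end.png

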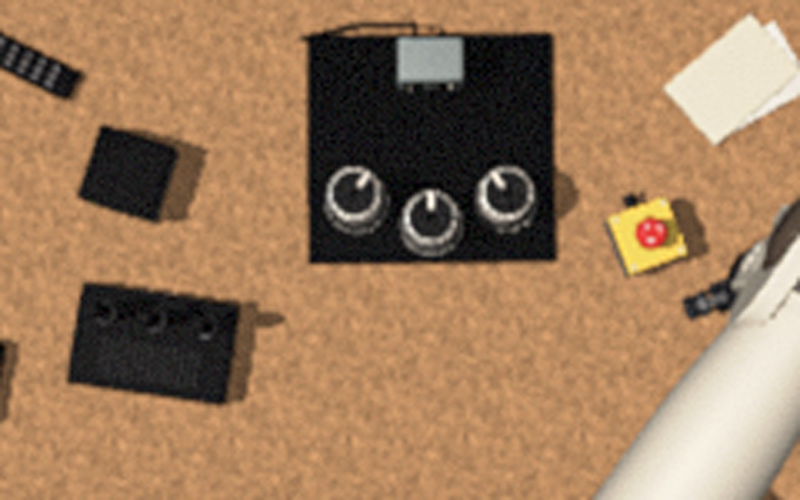

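The final view shows the three units in their rings at (355,195), (431,220) and (505,195), bars toward the reader. The antennas are on all three spigots, the button is up and the bystanders haven't moved.

```bash
python3 -c "
from workcell import *
print(job_done())"
```

```text
the job is handed in; nothing more can be done
None
```

The job is handed in at about 57 s: I latched the stop first, pushed all three antennas home, stood the three units in their rings with labels facing the reader, then twisted the stop until it popped up; I left the mini PC, fibre box and streaming box alone.

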